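Load a test set: splined cogs and shafts

TASK

Load the set that is going into the climate chamber: take the protective cap off the keyed hub and put it in the steel tray, slide the three cogs right down onto the hub, the largest at the bottom and the smallest on top, and put spare shafts from the black stock block upright into the empty pockets of the metal rack, leaving the shafts already in the rack in place and any spares left over standing. When all of it is loaded, swing the lever fully over to its far (ready) side.

Things in the scene. Friction and masses are not known exactly. Their poses are not given: they have to be found in the camera images.
- hub: fixed round plate, 130 mm across, 20 mm thick (origin under its centre, on the table) with an upright hub 55 mm tall on top: round core 24 mm thick, tapering to 17 mm over the top 6 mm; three splines out to 17 mm radius, up to 47 mm above the plate: the wide master (10 mm) along +x, two narrow (5 mm) 120 deg either side. A cog slides down only with its master slot on the master spline, 1.5 mm of play; the lowest rests on the plate.
- cog_large: steel cog, 110 mm across the teeth, 0.34 kg, lying boss up: square boss 46 x 46 x 9 mm high on a toothed disc 9 mm thick, 18 mm high in all; origin at the bore's centre on the underside, z up; the boss's flats face its x and y. Through bore 27 mm with three slots: the wide master (13 mm) along +x, two narrow (8 mm) 120 deg either side.
- cog_medium: steel cog, 92 mm across the teeth, 0.26 kg, lying boss up: square boss 46 x 46 x 9 mm high on a toothed disc 9 mm thick, 18 mm high in all; origin at the bore's centre on the underside, z up; the boss's flats face its x and y. Through bore 27 mm with three slots: the wide master (13 mm) along +x, two narrow (8 mm) 120 deg either side.
- cog_small: steel cog, 74 mm across the teeth, 0.18 kg, lying boss up: square boss 46 x 46 x 9 mm high on a toothed disc 9 mm thick, 18 mm high in all; origin at the bore's centre on the underside, z up; the boss's flats face its x and y. Through bore 27 mm with three slots: the wide master (13 mm) along +x, two narrow (8 mm) 120 deg either side.
- cap: white eight-sided plastic cap, 46 mm across flats (they face its x, y and diagonals), 66 mm tall, closed on top, 70 g; stands over the hub on its plate at the start; origin at the centre of its open lower end, z up
- tray: fixed open steel tray, 150 x 150 mm, 30 mm high, walls and floor 4 mm; origin under its centre on the table
- rack: fixed aluminium block, 60 (x) x 210 (y) x 45 mm high, origin under its centre on the table; a row of six square pockets along its y, 34 mm apart, pocket 1 at y = -85 mm and pocket 6 at +85 mm, each 19 mm wide and 40 mm deep (floor 5 mm above the table). Some pockets already hold a shaft, the others are empty.
- stock: fixed black plastic block, 60 (x) x 180 (y) x 45 mm high, origin under its centre on the table; five square pockets along its y, 36 mm apart, each 21 mm wide and 40 mm deep, that hold the spare shafts upright.
- ready (a joint): hinge of the ready lever in rad: 0 leaning towards its base's -x (loading), 1.0 leaning fully towards +x (ready); it swings in the base's x-z plane about an axis 22 mm above the table, moves lightly (about 1 N at the tip) and stays where it is left
- ready_base: grey lever block, 70 (x) x 50 (y) x 25 mm high, fixed; origin under its centre on the table. The lever's hinge axis lies along its y, 22 mm above the table, over its centre; the lever is a 10 mm bar with a 26 mm black ball centred 80 mm from the axis: at joint 0 38 mm to -x of the axis and 92 mm above the table, at 1.0 as far to +x
- held1: bare steel shaft, 16 mm in diameter, 100 mm long, both ends turned down to 13 mm over the last 6 mm; origin at the centre of its lower end, z along it to the top; 0.12 kg. Where present it stands in rack pocket 1 from the start; None if that pocket is empty.
- held2: bare steel shaft, 16 mm in diameter, 100 mm long, both ends turned down to 13 mm over the last 6 mm; origin at the centre of its lower end, z along it to the top; 0.12 kg. Where present it stands in rack pocket 2 from the start; None if that pocket is empty.
- held3: bare steel shaft, 16 mm in diameter, 100 mm long, both ends turned down to 13 mm over the last 6 mm; origin at the centre of its lower end, z along it to the top; 0.12 kg. Where present it stands in rack pocket 3 from the start; None if that pocket is empty.
- held4: bare steel shaft, 16 mm in diameter, 100 mm long, both ends turned down to 13 mm over the last 6 mm; origin at the centre of its lower end, z along it to the top; 0.12 kg. Where present it stands in rack pocket 4 from the start; None if that pocket is empty.
- held5: bare steel shaft, 16 mm in diameter, 100 mm long, both ends turned down to 13 mm over the last 6 mm; origin at the centre of its lower end, z along it to the top; 0.12 kg. Where present it stands in rack pocket 5 from the start; None if that pocket is empty.
- held6: bare steel shaft, 16 mm in diameter, 100 mm long, both ends turned down to 13 mm over the last 6 mm; origin at the centre of its lower end, z along it to the top; 0.12 kg. Where present it stands in rack pocket 6 from the start; None if that pocket is empty.
- spare1: bare steel shaft, 16 mm in diameter, 100 mm long, both ends turned down to 13 mm over the last 6 mm; origin at the centre of its lower end, z along it to the top; 0.12 kg. Stands in the stock block at the start.
- spare2: bare steel shaft, 16 mm in diameter, 100 mm long, both ends turned down to 13 mm over the last 6 mm; origin at the centre of its lower end, z along it to the top; 0.12 kg. Stands in the stock block at the start.
- spare3: bare steel shaft, 16 mm in diameter, 100 mm long, both ends turned down to 13 mm over the last 6 mm; origin at the centre of its lower end, z along it to the top; 0.12 kg. Stands in the stock block at the start.
- spare4: bare steel shaft, 16 mm in diameter, 100 mm long, both ends turned down to 13 mm over the last 6 mm; origin at the centre of its lower end, z along it to the top; 0.12 kg. Stands in the stock block at the start.
- spare5: bare steel shaft, 16 mm in diameter, 100 mm long, both ends turned down to 13 mm over the last 6 mm; origin at the centre of its lower end, z along it to the top; 0.12 kg. Stands in the stock block at the start.
Not all that is in view belongs to the job. Leave any orange look-alike of the spare2 alone.

How it is judged:
By the outcome, as a careful person would: the job done as asked, in the order asked, and still so for the second after the job is handed in, with the robot touching nothing.
Of held1, held2, held3, held4, held5, held6 only 1 to 3 are there at a start; the rules pass over those that are not, and their reading is None.
At some moment in a run one of cog_large, cog_medium, cog_small may be knocked a few centimetres aside while the robot is not near it.
It also fails if it takes over 210 s, if anything falls off the work surface, if the arm or the gripper's body presses on something with over 40 N, if the wrist force passes 120 N, or if a joint passes its speed limit or range.

ROBOT

A 7-joint arm with a two-finger parallel gripper is mounted at the origin on the work surface. World frame = base frame: x ahead of the robot, y to its left, z up, the work surface at z = 0. Lengths are in m, angles in degrees, forces in N, time in s.
With the tool pointing down it reaches from about 0.425 to 0.95 m from the base axis. Payload 4.7 kg.
Tool frame: the origin (TCP) lies midway between the tips of the shut fingers; the grasp point (between the pads) lies 19 mm behind it (r.pinch_z is the distance from the TCP to the grasp point, in m); z points along the fingers, y is the line along which they close (so a half turn about z gives the same grasp; the last joint's range is limited). The gripper opens to 85 mm and grips with 20 to 120 N. Pads are 22 mm wide; open, the fingers measure 114 mm over their backs; the gripper's body (76 mm by 85 mm) begins 54 mm behind the grasp point. The pads swing forward as they close: fully open they stand 13 mm farther back than shut.
Start: joints at [-78.604, 26.849, -2.785, 87.806, 1.381, 65.374, -4.715], TCP at [0.152, 0.658, 0.231] pointing down, gripper open.
Joint ranges: [-148.3, 148.3], [-19.14, 114.17], [-79.39, 73.82], [5.75, 140.21], [-59.74, 239.74], [12.07, 113.84], [-152.46, 152.46]. Speed limits (degrees/s): [147.25, 147.25, 180, 180, 180, 180, 180].

INTERFACE

Orientations are given as [roll, pitch, yaw] about the fixed x, y, z axes, in that order (R = Rz(yaw) Ry(pitch) Rx(roll)).
In Python, from rig import observe, imaging, workorder, r gives the robot as it stands. The module is installed in compiled form; this text tells all that it offers.
- The arm moves only by the tool apply_moves, never from a script. Its argument "rows" is a list that holds one entry, the list of rows, each a list of 7 numbers: the shift along the world's x, y, z in cm, then the turn, a rotation vector about the world's x, y, z in rad, then the opening, from -1 (shut) to 1 (fully open). In form: [[[x, y, z, ax, ay, az, hand], ...]]. A call has 1 to 10 rows; each row shifts and turns the commanded pose from where the row before left it; what a row does not reach is not made up. A row lasts 1/10 s, in which the tool goes at most 50 mm and 8.59 degrees, less where a joint would pass 70% of its speed; a pose out of reach is approached as far as the arm can. A call is refused whole if a number of a shift passes 5 or a number of a turn 0.15, either way. A call with a gripper value outside its range is refused whole. The fingers move at their own pace and stop on an object; "newtons" is the grip in N (left out, the last holds). Time passes only in rows, so rows that do not move let the fingers close. It gives the time, the measured TCP pose, the force, the opening and the grip force at its end, in the units of the state.
- observe(): the state, without advancing time (a new reading comes with each control period).
- imaging.camera(name): name is "scene" or "top"; returns (picture, depth): 400x640x3 uint8, red, green, blue; 400x640 float32, m along the optical axis (not along the pixel's ray), 0 where there is no reading.
- imaging.calibration(name): a dict with "camera_matrix" (3x3 intrinsics, pixels), "xyz" and "attitude" of the camera in the world. Camera axes: x right, y down, z forward; pixel columns grow to the right and rows downward; lengths in m; the calibration is good to about 2 mm. A picture is of the moment at which its call begins. calibration takes no time and is no camera call.
- workorder.sign_off(): hands the job in; it is judged then, once.
The state is a dict: "time_s": time; "q": joint angles; "qvel": joint speeds; "tau": joint torques, N m; "tcp_pos": TCP position; "ee_rot": TCP orientation; "force": force on the tool from outside, world axes, zero at the start; "torque": the same for the moment, N m; "gripper_width": finger opening in m; "grasp_force": force on a finger pad.
Only numpy, scipy, OpenCV 4.12 (cv2) and the standard library are available. Lean on these libraries where they do the work, as an engineer would, in place of code of your own. Each camera call takes 0.05 s, during which the arm holds its last target. There are 200 camera calls.

## Working session

There is one attempt and no reset: what is moved stays moved. The work goes in short steps, Python scripts to look and compute and a tool call to move; the robot and the scene stay as the last step left them, time stands still between calls to the robot, and variables do not carry over. Pictures are saved under pics/ and viewed, at most 14 in all, crops included, and the job is handed in when it is done.

Besides the shell and the picture viewer there is one more tool, called after ">>>" as name(argument=value, ...), one argument or row to a line, values as JSON. apply_moves: Moves the arm, as the interface text tells. Its arguments: {"type":"object","properties":{"rows":{"type":"array"},"newtons":{"type":"number"}},"required":["rows"]}

```bash
mkdir -p pics; python3 - <<'E'
from rig import observe, imaging, workorder, r
import cv2, numpy as np
print(observe())
for n in ("scene","top"):
    p,d=imaging.camera(n); c=imaging.calibration(n); print(n,c)
    cv2.imwrite(f"pics/{n}0.png",cv2.cvtColor(p,cv2.COLOR_RGB2BGR)); np.save(f"pics/{n}0d.npy",d)
print(r.pinch_z)
E
```

```text
{'time_s': 0.0, 'q': array([-78.60499846,  26.89692107,  -2.78388575,  87.87390652,
         1.38305837,  65.37390575,  -4.71554542]), 'qvel': array([ 0.00018699,  0.00500104,  0.01513123, -0.07614956,  0.00900996,
        0.05237514,  0.02733966]), 'tau': array([-2.21112600e-04, -5.10303819e+01, -4.65865969e-02, -2.37707520e+01,
        1.07848569e-02,  7.35865615e-03,  1.66334803e-05]), 'tcp_pos': array([0.15229881, 0.65699984, 0.23026458]), 'ee_rot': array([-1.79889068e+02,  6.26501876e-03,  1.66951435e+02]), 'force': array([-0.20313711, -0.0845178 , -0.673384  ]), 'torque': array([-0.01543331, -0.01444053, -0.0150223 ]), 'grasp_force': 0.0, 'gripper_width': 0.08534445241565625}
scene {'camera_matrix': array([[435.54300204,   0.        , 316.41399382],
       [  0.        , 435.54300204, 195.38808802],
       [  0.        ,   0.        ,   1.        ]]), 'xyz': array([ 1.41374326, -0.0400591 ,  0.79800155]), 'attitude': array([-129.53432481,    0.91857373,   88.18732945])}
top {'camera_matrix': array([[472.06252235,   0.        , 319.67327565],
       [  0.        , 472.06252235, 194.99575785],
       [  0.        ,   0.        ,   1.        ]]), 'xyz': array([ 0.35012686, -0.0079707 ,  1.38949863]), 'attitude': array([-172.82204892,   -0.35328084,  -89.24319005])}
0.0187
```

View pics/scene0.png

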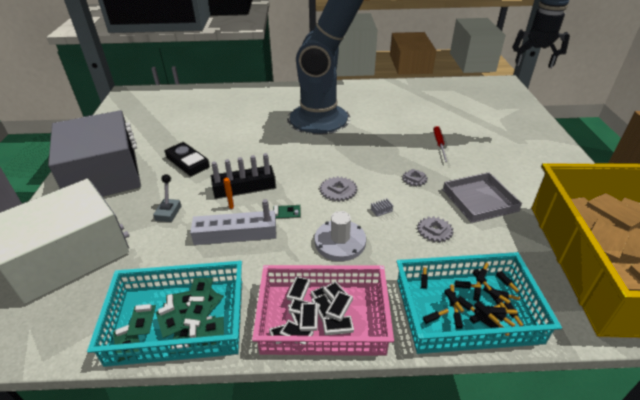

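View pics/top0.png

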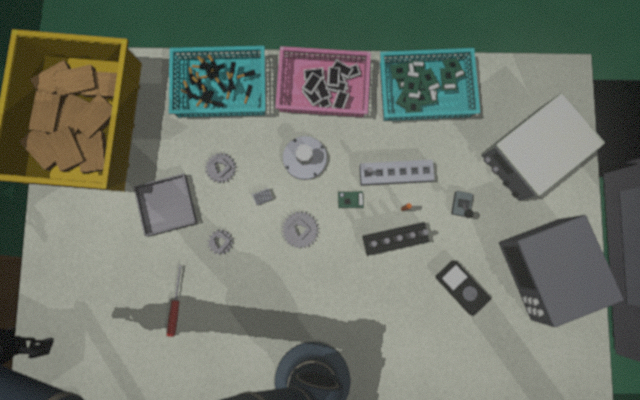

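Scene view: the capped hub is at (340,230), cogs at (338,188), (435,229) and (414,177), the tray at (482,197), the rack at (234,225) with a shaft near its right end, the stock at (243,180), the orange look-alike at (229,193) and the lever at (167,190). Top view: hub (304,158), cogs (300,229), (221,167) and (221,241), tray (167,205), rack (398,172), stock (398,238), lever (463,205).

```bash
cat > h.py <<'E'
from rig import observe, imaging, workorder, r
import cv2, numpy as np
from scipy.spatial.transform import Rotation as Ro
CAL={n:imaging.calibration(n) for n in ("scene","top")}
def grab(n,k=3):
    P=[];D=[]
    for _ in range(k):
        p,d=imaging.camera(n); P.append(p.astype(float)); D.append(d)
    return np.mean(P,0).astype(np.uint8), np.median(D,0)
def RT(n):
    c=CAL[n]; return Ro.from_euler('xyz',c["attitude"],degrees=True).as_matrix(), np.array(c["xyz"]), c["camera_matrix"]
def ray(n,u,v):
    R,t,K=RT(n); return R@np.linalg.inv(K)@np.array([u,v,1.]),t
def onplane(n,u,v,z):
    d,t=ray(n,u,v); return t+d*(z-t[2])/d[2]
def proj(n,P):
    R,t,K=RT(n); q=(np.atleast_2d(P)-t)@R; q=q@K.T; return q[:,:2]/q[:,2:]
def cloud(n,d):
    R,t,K=RT(n); v,u=np.mgrid[:d.shape[0],:d.shape[1]]
    q=np.stack([u,v,np.ones_like(u)],-1)@np.linalg.inv(K).T*d[...,None]
    X=q@R.T+t; X[d==0]=np.nan; return X
def two(uv1,uv2):  # scene, top -> point, miss
    d1,t1=ray("scene",*uv1); d2,t2=ray("top",*uv2)
    s=np.linalg.lstsq(np.c_[d1,-d2],t2-t1,rcond=None)[0]
    a=t1+s[0]*d1;b=t2+s[1]*d2; return (a+b)/2, np.linalg.norm(a-b)
E
python3 - <<'E'
from h import *
out=[]
I={n:grab(n,4) for n in("scene","top")}
for n in I: cv2.imwrite(f"pics/{n}1.png",I[n][0][...,::-1]); np.save(f"pics/{n}1d.npy",I[n][1])
for n,x,y in (("top",350,145),("top",197,143),("scene",155,150),("scene",315,155)):
    out.append(cv2.resize(I[n][0][y:y+105,x:x+140],(400,300),interpolation=cv2.INTER_CUBIC))
m=np.vstack([np.hstack(out[:2]),np.hstack(out[2:])])
cv2.imwrite("pics/mont1.png",m[...,::-1])
# depth noise
for n in I:
    X=cloud(n,I[n][1])
    for (u,v) in ([(304,152),(285,158),(300,229),(375,240),(385,167),(250,290),(270,200)] if n=="top" else [(340,217),(325,240),(300,170)]):
        w=X[v-2:v+3,u-2:u+3].reshape(-1,3); print(n,u,v,np.round(np.nanmean(w,0),4),np.round(np.nanstd(w[:,2]),4))
E
```

```text
scene 340 217 [0.6371 0.0301 0.087 ] 0.0008
scene 325 240 [ 0.648  -0.0069  0.0211] 0.0008
scene 300 170 [ 0.3225 -0.0691  0.0014] 0.0008
top 304 152 [0.6357 0.0319 0.0863] 0.0018
top 285 158 [0.6312 0.0896 0.0205] 0.0013
top 300 229 [4.237e-01 4.230e-02 2.000e-04] 0.0016
top 375 240 [ 0.3924 -0.1702  0.0665] 0.0294
top 385 167 [ 0.6039 -0.202   0.0451] 0.0016
top 250 290 [0.2457 0.1834 0.0011] 0.0011
top 270 200 [0.5079 0.1323 0.0031] 0.0036
```

View pics/mont1.png

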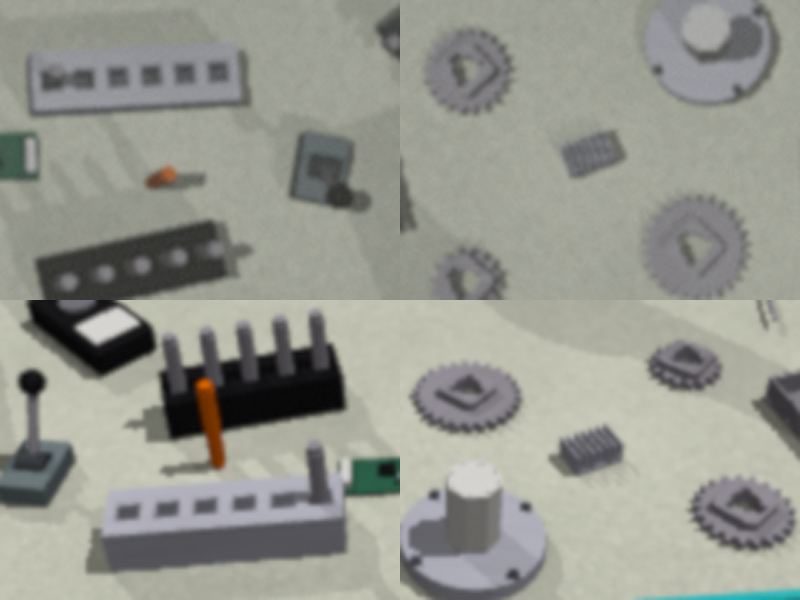

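Panels: the rack has one shaft, in the pocket at its +y end; its other five pockets are empty. The stock holds five steel shafts. The orange shaft stands alone between stock and rack, at top (408,207) and scene (229,193), and is left alone.

What could be mistaken for what:
- **Spares vs look-alike:** five grey tops in the black block at scene (215–267,160–175), against the orange one at (229,193) and the shaft already in the rack at (266,210).
- **Cogs:** three, told apart by diameter. The grey finned block at top (263,196) is not part of the job.

```bash
cat > seg.py <<'E'
from h import *
def pts(n,d,box,z0,z1):
    X=cloud(n,d).reshape(-1,3); x0,x1,y0,y1=box
    m=(X[:,0]>x0)&(X[:,0]<x1)&(X[:,1]>y0)&(X[:,1]<y1)&(X[:,2]>z0)&(X[:,2]<z1)
    return X[m]
def rect(P):
    (cx,cy),(w,h),a=cv2.minAreaRect((P[:,:2]*1000).astype(np.float32))
    return round(cx,1),round(cy,1),round(w,1),round(h,1),round(a,1)
def circ(P):
    c,rad=cv2.minEnclosingCircle((P[:,:2]*1000).astype(np.float32)); return np.round(c,1),round(rad,1)
E
python3 - <<'E'
from seg import *
I={n:np.load(f"pics/{n}1d.npy") for n in("scene","top")}
boxes=dict(rack=(.53,.68,-.4,-.11,.038,.05),stock=(.33,.48,-.4,-.11,.038,.05),plate=(.54,.75,-.06,.13,.014,.026),cap=(.54,.75,-.06,.13,.08,.095),
 large=(.35,.52,-.04,.12,.005,.025),med=(.54,.7,.2,.34,.005,.025),small=(.34,.49,.2,.33,.005,.025),tray=(.4,.62,.32,.52,.022,.036),
 stocktops=(.3,.52,-.45,-.1,.09,.12),racktop=(.53,.7,-.4,-.1,.09,.12),leverball=(.4,.6,-.5,-.33,.08,.12),base=(.4,.6,-.5,-.33,.02,.03),orange=(.45,.55,-.33,-.2,.08,.12))
for k,b in boxes.items():
    for n in I:
        P=pts(n,I[n],b[:4],*b[4:])
        if len(P)>5: print(k,n,len(P),"zmed %.1f"%(np.median(P[:,2])*1000),"mean",np.round(P.mean(0)*1000,1),"rect",rect(P),"circ",circ(P))
E
```

```text
rack scene 1369 zmed 46.2 mean [ 599.1 -241.    45.5] rect (594.6, -237.8, 62.8, 209.9, 3.9) circ (array([ 595.5, -237.9]), 108.7)
rack top 1274 zmed 45.2 mean [ 592.7 -236.2   45.1] rect (593.1, -236.0, 60.8, 210.9, 3.7) circ (array([ 592.3, -236.2]), 109.0)
stock scene 683 zmed 46.1 mean [ 409.6 -231.3   45.4] rect (400.3, -271.3, 263.4, 108.7, 85.5) circ (array([ 372.8, -269.1]), 134.4)
stock top 1035 zmed 45.5 mean [ 400.  -230.4   45.5] rect (400.3, -231.9, 60.0, 179.6, 13.3) circ (array([ 399.4, -232.3]), 93.9)
plate scene 1172 zmed 21.0 mean [654.1  29.9  20.9] rect (642.6, 30.6, 126.4, 122.8, 85.1) circ (array([639.4,  31.2]), 65.2)
plate top 1208 zmed 20.4 mean [633.6  32.8  20.4] rect (635.8, 32.2, 127.2, 127.2, 1.6) circ (array([636.8,  33.3]), 65.1)
cap scene 244 zmed 87.1 mean [641.   31.1  86.6] rect (638.8, 30.5, 46.8, 45.1, 47.2) circ (array([638.2,  30.8]), 24.8)
cap top 221 zmed 86.1 mean [636.6  33.5  86.3] rect (636.3, 33.3, 45.7, 42.4, 0.7) circ (array([636.8,  33.9]), 24.3)
large scene 672 zmed 10.4 mean [431.1  41.6  11.7] rect (426.8, 42.3, 106.8, 108.8, 18.6)
[... 1509 characters left out ...]
18.3, 23.9, 33.5) circ (array([ 472.1, -425.3]), 12.3)
leverball top 70 zmed 102.4 mean [ 468.3 -421.2  101.9] rect (468.7, -422.3, 22.7, 21.7, 46.8) circ (array([ 468.9, -422.9]), 12.1)
base scene 268 zmed 26.4 mean [ 516.1 -429.1   26. ] rect (526.0, -388.3, 155.6, 74.4, 67.2) circ (array([ 531.5, -390.3]), 83.5)
base top 296 zmed 25.1 mean [ 509.8 -425.1   25. ] rect (526.2, -383.8, 154.1, 77.6, 65.1) circ (array([ 535.2, -385.3]), 80.4)
orange scene 53 zmed 94.4 mean [ 494.  -260.4   93.5] rect (491.4, -261.0, 13.4, 15.3, 51.2) circ (array([ 491.9, -260.5]), 7.9)
orange top 32 zmed 99.4 mean [ 488.3 -257.4   95.7] rect (488.1, -257.9, 13.3, 12.9, 78.7) circ (array([ 489.1, -258.5]), 7.6)
```

```bash
cat > cog.py <<'E'
from seg import *
def plane_xy(n,z,shape=(400,640)):
    R,t,K=RT(n); v,u=np.mgrid[:shape[0],:shape[1]]
    d=np.stack([u,v,np.ones_like(u)],-1)@np.linalg.inv(K).T@R.T
    return (t+d*((z-t[2])/d[...,2])[...,None])[...,:2]
def cog(n,d,c,z0=0.,show=True):
    """boss pose of a cog near c whose underside is at z0"""
    zt=z0+.018
    P=pts(n,d,(c[0]-.045,c[0]+.045,c[1]-.045,c[1]+.045),zt-.004,zt+.006)
    (cx,cy),(w,h),a=cv2.minAreaRect((P[:,:2]*1000).astype(np.float32))
    q=plane_xy(n,zt)*1000-[cx,cy]; z=cloud(n,d)[...,2]
    rr=np.hypot(q[...,0],q[...,1]); th=np.arctan2(q[...,1],q[...,0])
    m=(rr<21)&~(z>zt-.005)
    s3=np.sum(rr[m]*np.exp(3j*th[m])); ph=np.degrees(np.angle(s3))/3
    cand=[a,a+90,a+180,a+270]
    e=[abs((x-ph+60)%120-60) for x in cand]
    k=int(np.argmin(e)); y=(cand[k]+180)%360-180
    print(n,"boss c",round(cx,1),round(cy,1),"wh",round(w,1),round(h,1),"a",round(a,1),"nhole",m.sum(),"phase",round(ph,1),"conf",round(abs(s3)/rr[m].sum(),2),"errs",np.round(e),"yaw",round(y,1),"z",round(np.median(P[:,2])*1000,1))
    return cx,cy,y
E
python3 - <<'E'
from cog import *
I={n:np.load(f"pics/{n}1d.npy") for n in("scene","top")}
for k,c in dict(large=(.425,.043),med=(.605,.281),small=(.386,.273)).items():
    for n in I: print(k,end=" "); cog(n,I[n],c)
img=cv2.imread("pics/top1.png"); im2=cv2.imread("pics/scene1.png")
out=[]
for n,im in(("top",img),("scene",im2)):
  for c in ((.425,.043,.018),(.605,.281,.018),(.386,.273,.018)):
    u,v=proj(n,np.array(c))[0]; out.append(cv2.resize(cv2.getRectSubPix(im,(30,30),(float(u),float(v))),(260,260),interpolation=cv2.INTER_CUBIC))
cv2.imwrite("pics/cogs.png",np.vstack([np.hstack(out[:3]),np.hstack(out[3:])]))
X=cloud("top",I["top"])
P=pts("top",I["top"],(.3,.52,-.33,-.1),.085,.12) if 0 else None
for n in I:
    P=pts(n,I[n],(.33,.475,-.335,-.12),.09,.115)
    _,l,c=cv2.kmeans((P[:,:2]*1000).astype(np.float32),5,None,(3,50,.1),10,cv2.KMEANS_PP_CENTERS)[0:3]
    print(n,[tuple(np.round(x,1)) for x in sorted(c.tolist(),key=lambda x:-x[1])],np.median(P[:,2]))
    b=pts(n,I[n],(.46,.56,-.47,-.38),.021,.03); print("base",rect(b))
E
```

```text
large scene boss c 425.8 41.8 wh 47.6 48.0 a 46.6 nhole 34 phase 42.0 conf 0.28 errs [ 5. 25. 55. 35.] yaw 46.6 z 18.8
large top boss c 426.2 46.0 wh 63.2 60.0 a 15.8 nhole 84 phase 50.0 conf 0.22 errs [34. 56. 26.  4.] yaw -74.2 z 18.6
med scene boss c 606.2 280.6 wh 46.3 48.2 a 44.2 nhole 54 phase 42.5 conf 0.34 errs [ 2. 28. 58. 32.] yaw 44.2 z 18.5
med top boss c 605.0 281.2 wh 46.2 49.7 a 47.4 nhole 79 phase 44.9 conf 0.27 errs [ 3. 27. 57. 33.] yaw 47.4 z 18.3
small scene boss c 385.9 273.4 wh 46.5 48.5 a 52.1 nhole 30 phase 47.7 conf 0.42 errs [ 4. 26. 56. 34.] yaw 52.1 z 18.3
small top boss c 386.0 276.7 wh 50.4 45.8 a 51.8 nhole 87 phase 49.9 conf 0.26 errs [ 2. 28. 58. 32.] yaw 51.8 z 18.5
scene [(np.float64(388.4), np.float64(-163.5)), (np.float64(397.6), np.float64(-198.6)), (np.float64(405.2), np.float64(-233.1)), (np.float64(413.2), np.float64(-268.0)), (np.float64(421.6), np.float64(-303.0))] 0.10063124227778864
base (506.3, -432.3, 50.2, 71.4, 78.3)
top [(np.float64(383.7), np.float64(-161.3)), (np.float64(391.9), np.float64(-196.1)), (np.float64(400.2), np.float64(-230.5)), (np.float64(408.0), np.float64(-265.4)), (np.float64(416.3), np.float64(-300.2))] 0.10464625596654464
base (505.2, -430.5, 50.6, 69.7, 79.7)
```

View pics/cogs.png

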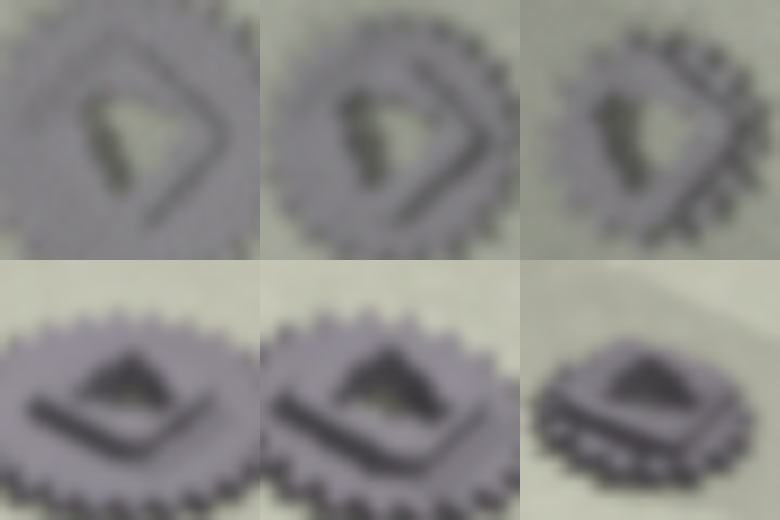

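Cog crops: in all three the bore's slots point up-left, left-down and right in the top view, so every master slot or its 120° equivalent is near 45–52°. The boss squares agree with this. Now I move to the cap.

>>> apply_moves(
  rows=[
    [[3, -3.9, 0, 0, 0, 0.025, 1], [3, -3.9, 0, 0, 0, 0.025, 1], [3, -3.9, 0, 0, 0, 0.025, 1], [3, -3.9, 0, 0, 0, 0.025, 1], [3, -3.9, 0, 0, 0, 0.025, 1], [3, -3.9, 0, 0, 0, 0.025, 1], [3, -3.9, 0, 0, 0, 0.025, 1], [3, -3.9, 0, 0, 0, 0.025, 1], [3, -3.9, 0, 0, 0, 0.025, 1], [3, -3.9, 0, 0, 0, 0.025, 1]],
  ],
  newtons=40,
)

```text
time_s: 1.5
tcp_pos: [0.4534, 0.2659, 0.2318]
ee_rot: [180.0, 0.0, -178.7]
force: [1.5, 0.6, -0.1]
gripper_width: 0.0856
grasp_force: 0.0
```

>>> apply_moves(
  rows=[
    [[2.65, -3.35, 0, 0, 0, 0, 1], [2.65, -3.35, 0, 0, 0, 0, 1], [2.65, -3.35, 0, 0, 0, 0, 1], [2.65, -3.35, 0, 0, 0, 0, 1], [2.65, -3.35, 0, 0, 0, 0, 1], [2.65, -3.35, 0, 0, 0, 0, 1], [2.65, -3.35, 0, 0, 0, 0, 1], [0, 0, -3.5, 0, 0, 0, 1], [0, 0, -3.5, 0, 0, 0, 1], [0, 0, 0, 0, 0, 0, 1]],
  ],
)

```text
time_s: 2.5
tcp_pos: [0.6344, 0.0328, 0.1564]
ee_rot: [-180.0, -0.6, -178.7]
force: [0.0, 0.6, 0.1]
gripper_width: 0.0851
grasp_force: 0.0
```

>>> apply_moves(
  rows=[
    [[0, 0, -4, 0, 0, 0, 1], [0, 0, -4, 0, 0, 0, 1], [0, 0, -3.5, 0, 0, 0, 1], [0, 0, 0, 0, 0, 0, 1], [0, 0, 0, 0, 0, 0, -1], [0, 0, 0, 0, 0, 0, -1], [0, 0, 0, 0, 0, 0, -1], [0, 0, 0, 0, 0, 0, -1], [0, 0, 0, 0, 0, 0, -1], [0, 0, 0, 0, 0, 0, -1]],
  ],
)

```text
time_s: 3.5
tcp_pos: [0.64, 0.0333, 0.0494]
ee_rot: [180.0, 0.3, -178.7]
force: [-0.5, -0.0, 6.3]
gripper_width: 0.0453
grasp_force: 41.5
```

```bash
python3 - <<'E'
from seg import *
o=observe(); print({k:np.round(o[k],4) for k in ("time_s","tcp_pos","ee_rot","force","gripper_width","grasp_force")})
for n in("scene","top"):
    p,d=grab(n,2)
    P=pts(n,d,(.54,.75,-.06,.13),.08,.095); print(n,len(P),P.mean(0)*1000 if len(P) else "",circ(P) if len(P) else "")
    cv2.imwrite(f"pics/{n}2.png",p[...,::-1])
E
```

```text
{'time_s': np.float64(3.5), 'tcp_pos': array([0.64  , 0.0333, 0.0494]), 'ee_rot': array([ 179.9562,    0.2929, -178.7283]), 'force': array([-0.4814, -0.0173,  6.2877]), 'gripper_width': np.float64(0.0453), 'grasp_force': np.float64(41.4676)}
scene 295 [643.00617137  32.45397905  86.64481338] (array([647. ,  30.5]), 39.5)
top 0
```

>>> apply_moves(
  rows=[
    [[0, 0, 2, 0, 0, 0, -1], [0, 0, 4, 0, 0, 0, -1], [0, 0, 4.5, 0, 0, 0, -1], [0, 0, 0, 0, 0, 0, -1], [-1.46, 4.02, 0, 0, 0, 0, -1], [-1.46, 4.02, 0, 0, 0, 0, -1], [-1.46, 4.02, 0, 0, 0, 0, -1], [-1.46, 4.02, 0, 0, 0, 0, -1], [-1.46, 4.02, 0, 0, 0, 0, -1], [-1.46, 4.02, 0, 0, 0, 0, -1]],
  ],
)

```text
time_s: 4.7
tcp_pos: [0.5495, 0.2758, 0.152]
ee_rot: [180.0, 0.0, -178.7]
force: [0.1, 0.2, -0.4]
gripper_width: 0.0458
grasp_force: 43.4
```

>>> apply_moves(
  rows=[
    [[-1.46, 4.02, 0, 0, 0, 0, -1], [-1.46, 4.02, 0, 0, 0, 0, -1], [-1.46, 4.02, 0, 0, 0, 0, -1], [-1.46, 4.02, 0, 0, 0, 0, -1], [0, 0, 0, 0, 0, 0, -1], [0, 0, -4, 0, 0, 0, -1], [0, 0, -4, 0, 0, 0, -1], [0, 0, -2, 0, 0, 0, -1], [0, 0, -1.5, 0, 0, 0, -1], [0, 0, 0, 0, 0, 0, -1]],
  ],
)

```text
time_s: 5.7
tcp_pos: [0.4916, 0.4347, 0.0353]
ee_rot: [-179.9, -0.1, -178.7]
force: [-0.3, -0.3, -0.3]
gripper_width: 0.0455
grasp_force: 43.3
```

>>> apply_moves(
  rows=[
    [[0, 0, -0.2, 0, 0, 0, -1], [0, 0, 0, 0, 0, 0, 1], [0, 0, 0, 0, 0, 0, 1], [0, 0, 0, 0, 0, 0, 1], [0, 0, 0, 0, 0, 0, 1], [0, 0, 4, 0, 0, 0, 1], [0, 0, 4, 0, 0, 0, 1], [0, 0, 4, 0, 0, 0, 1], [0, 0, 4, 0, 0, 0, 1], [0, 0, 0, 0, 0, 0, 1]],
  ],
)

```text
time_s: 6.7
tcp_pos: [0.4949, 0.4375, 0.2016]
ee_rot: [179.5, 0.5, -178.7]
force: [1.3, 0.4, -0.2]
gripper_width: 0.0859
grasp_force: 0.0
```

```bash
python3 - <<'E'
from cog import *
I={n:grab(n,6) for n in("scene","top")}
for n in I:
    p,d=I[n]; np.save(f"pics/{n}3d.npy",d); cv2.imwrite(f"pics/{n}3.png",p[...,::-1])
    print(n,"cap",[np.round(f(pts(n,d,(.41,.57,.36,.51),.06,.08)),1) if f is rect else circ(pts(n,d,(.41,.57,.36,.51),.06,.08)) for f in (rect,circ)])
    print("hubtop",circ(pts(n,d,(.6,.68,0,.07),.070,.082)),rect(pts(n,d,(.6,.68,0,.07),.070,.082)))
    P=pts(n,d,(.6,.68,0,.07),.060,.0695); print("spline layer",len(P))
    cog(n,d,(.425,.043)); cog(n,d,(.605,.281)); cog(n,d,(.386,.273))
out=[]
for n in ("top","scene"):
    u,v=proj(n,np.array((.637,.033,.067)))[0]
    out.append(cv2.resize(cv2.getRectSubPix(I[n][0],(24,24),(float(u),float(v))),(400,400),interpolation=cv2.INTER_CUBIC))
cv2.imwrite("pics/hub3.png",np.hstack(out)[...,::-1])
E
```

```text
scene cap [array([493. , 433.4,  45.3,  46.4,  11.4]), (array([491.6, 434. ]), 25.1)]
hubtop (array([638.4,  31.2]), 11.4) (640.9, 31.4, 21.9, 17.4, 86.0)
spline layer 48
scene boss c 425.4 42.3 wh 46.2 46.9 a 47.9 nhole 37 phase 44.3 conf 0.3 errs [ 4. 26. 56. 34.] yaw 47.9 z 18.9
scene boss c 605.9 280.8 wh 46.3 48.0 a 44.0 nhole 52 phase 45.9 conf 0.36 errs [ 2. 32. 58. 28.] yaw 44.0 z 18.6
scene boss c 387.1 272.9 wh 46.1 47.1 a 50.9 nhole 28 phase 51.1 conf 0.42 errs [ 0. 30. 60. 30.] yaw 50.9 z 18.4
top cap [array([485.1, 435.2,  38.4,  47.7,  15.1]), (array([489.3, 436.6]), 24.7)]
hubtop (array([636.3,  33.5]), 11.4) (637.3, 33.7, 20.7, 20.0, 1.1)
spline layer 19
top boss c 424.1 43.1 wh 45.3 44.9 a 46.0 nhole 88 phase 49.9 conf 0.29 errs [ 4. 34. 56. 26.] yaw 46.0 z 18.4
top boss c 604.1 282.8 wh 46.0 45.7 a 45.5 nhole 78 phase 41.6 conf 0.28 errs [ 4. 26. 56. 34.] yaw 45.5 z 18.7
top boss c 384.6 275.0 wh 45.7 46.1 a 51.8 nhole 86 phase 50.5 conf 0.27 errs [ 1. 29. 59. 31.] yaw 51.8 z 18.7
```

View pics/hub3.png

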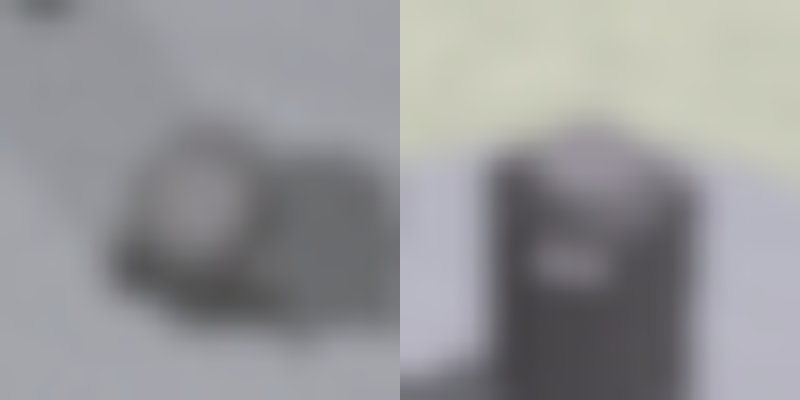

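Hub crop: in the scene half, a wide bright spline top is in front of the core and a little to the left, at (570,260) in the crop. So the master points toward the scene camera (+x) and slightly toward −y. The narrow splines are behind, left and right.

```bash
cat > hub.py <<'E'
from cog import *
def hubyaw(n,d,c):
    P=pts(n,d,(c[0]-.022,c[0]+.022,c[1]-.022,c[1]+.022),.030,.0705)
    q=P[:,:2]-c; rr=np.hypot(*q.T)*1000; th=np.degrees(np.arctan2(q[:,1],q[:,0]))
    m=(rr>12.5)&(rr<19)&(P[:,2]>.062)
    s=np.sum(np.exp(3j*np.radians(th[m]))); print(n,m.sum(),"ph3",np.round(np.degrees(np.angle(s))/3,1),abs(s)/m.sum())
    o=np.argsort(th[m]); print([(int(a),round(b,1),int(z*1000)) for a,b,z in zip(th[m][o],rr[m][o],P[m][o][:,2])])
E
python3 - <<'E'
from hub import *
for n,c in(("scene",(.6389,.0312)),("top",(.6366,.0334))):
    hubyaw(n,np.load(f"pics/{n}3d.npy"),np.array(c))
    hubyaw(n,grab(n,5)[1],np.array(c))
E
```

```text
scene 22 ph3 -13.5 0.9009863896864077
[(-140, np.float64(15.5), 68), (-133, np.float64(16.9), 68), (-127, np.float64(15.6), 63), (-126, np.float64(15.6), 67), (-26, np.float64(14.9), 68), (-24, np.float64(15.7), 62), (-24, np.float64(16.2), 66), (-17, np.float64(14.2), 68), (-15, np.float64(16.4), 67), (-15, np.float64(16.2), 63), (-7, np.float64(12.5), 67), (-7, np.float64(16.2), 67), (-7, np.float64(15.1), 63), (1, np.float64(17.4), 65), (1, np.float64(15.4), 66), (2, np.float64(13.7), 68), (99, np.float64(14.4), 62), (99, np.float64(16.7), 68), (99, np.float64(16.8), 65), (100, np.float64(14.3), 65), (102, np.float64(14.5), 68), (113, np.float64(15.7), 68)]
scene 22 ph3 -12.7 0.9072801875383228
[(-140, np.float64(15.6), 67), (-134, np.float64(17.3), 67), (-127, np.float64(15.7), 63), (-124, np.float64(15.2), 68), (-25, np.float64(15.4), 68), (-25, np.float64(15.7), 65), (-23, np.float64(16.6), 63), (-17, np.float64(14.3), 68), (-16, np.float64(15.3), 66), (-15, np.float64(16.7), 64), (-7, np.float64(14.0), 68), (-7, np.float64(17.2), 68), (-6, np.float64(15.3), 63), (0, np.float64
[... 284 characters left out ...]
np.float64(14.7), 66), (-131, np.float64(16.7), 66), (-123, np.float64(15.1), 68), (-27, np.float64(13.9), 66), (-22, np.float64(16.6), 65), (-13, np.float64(15.2), 68), (-2, np.float64(15.3), 65), (101, np.float64(16.3), 69), (102, np.float64(13.5), 67), (108, np.float64(17.0), 66), (114, np.float64(14.4), 68)]
top 12 ph3 -13.7 0.9213505900723762
[(-140, np.float64(15.3), 69), (-131, np.float64(16.8), 66), (-129, np.float64(12.6), 66), (-122, np.float64(14.9), 66), (-27, np.float64(14.0), 65), (-23, np.float64(16.3), 67), (-13, np.float64(15.2), 67), (-2, np.float64(15.4), 65), (98, np.float64(16.3), 65), (104, np.float64(13.5), 70), (109, np.float64(17.0), 66), (113, np.float64(14.4), 67)]
```

Hub yaw is about −13°, and the wide spline there confirms it is the master. Next is the large cog. I squeeze it on both boss axes to centre it and to tie the cameras to the arm.

>>> apply_moves(
  rows=[
    [[-0.84, -4.9, 0, 0, 0, 0.1, 1], [-0.84, -4.9, 0, 0, 0, 0.1, 1], [-0.84, -4.9, 0, 0, 0, 0.1, 1], [-0.84, -4.9, 0, 0, 0, 0.1, 1], [-0.84, -4.9, 0, 0, 0, 0.1, 1], [-0.84, -4.9, 0, 0, 0, 0.1, 1], [-0.84, -4.9, 0, 0, 0, 0.1, 1], [-0.84, -4.9, 0, 0, 0, 0.1, 1], [0, 0, -3, 0, 0, 0, 1], [0, 0, -3, 0, 0, 0, 1]],
  ],
)

```text
time_s: 8.8
tcp_pos: [0.4256, 0.0415, 0.1349]
ee_rot: [-179.9, 0.2, -133.1]
force: [0.6, 0.9, -0.8]
gripper_width: 0.0852
grasp_force: 0.0
```

>>> apply_moves(
  rows=[
    [[0, 0, -4, 0, 0, 0, 1], [0, 0, -4, 0, 0, 0, 1], [0, 0, 0, 0, 0, 0, 1], [0, 0, 0, 0, 0, 0, 1], [0, 0, 0, 0, 0, 0, 1]],
  ],
)

```text
time_s: 9.3
tcp_pos: [0.4263, 0.0434, 0.0561]
ee_rot: [-179.9, 0.2, -132.9]
force: [-0.6, 0.3, 0.1]
gripper_width: 0.0853
grasp_force: 0.0
```

>>> apply_moves(
  rows=[
    [[0, 0, -3, 0, 0, 0, 1], [0, 0, -2, 0, 0, 0, 1], [0, 0, 0, 0, 0, 0, -1], [0, 0, 0, 0, 0, 0, -1], [0, 0, 0, 0, 0, 0, -1], [0, 0, 0, 0, 0, 0, -1], [0, 0, 0, 0, 0, 0, -1], [0, 0, 0, 0, 0, 0, -1], [0, 0, 0, 0, 0, 0, -1]],
  ],
  newtons=30,
)

```text
time_s: 10.2
tcp_pos: [0.4253, 0.0442, 0.0068]
ee_rot: [180.0, 0.1, -132.8]
force: [-4.4, 1.9, 14.9]
gripper_width: 0.0454
grasp_force: 43.3
```

>>> apply_moves(
  rows=[
    [[0, 0, 0, 0, 0, 0, 1], [0, 0, 0, 0, 0, 0, 1], [0, 0, 0, 0, 0, 0, 1], [0, 0, 0, 0, 0, 0, 1], [0, 0, 1, 0, 0, -0.145, 1], [0, 0, 1, 0, 0, -0.145, 1], [0, 0, 0, 0, 0, -0.145, 1], [0, 0, 0, 0, 0, -0.145, 1], [0, 0, 0, 0, 0, -0.145, 1], [0, 0, 0, 0, 0, -0.145, 1]],
  ],
)

```text
time_s: 11.2
tcp_pos: [0.4247, 0.043, 0.0243]
ee_rot: [180.0, -0.0, 176.9]
force: [-0.4, -0.1, -0.6]
gripper_width: 0.0855
grasp_force: 0.0
```

>>> apply_moves(
  rows=[
    [[0, 0, 0, 0, 0, -0.145, 1], [0, 0, 0, 0, 0, -0.145, 1], [0, 0, 0, 0, 0, -0.145, 1], [0, 0, 0, 0, 0, -0.145, 1], [0, 0, -1, 0, 0, -0.12, 1], [0, 0, -1, 0, 0, 0, 1], [0, 0, 0.1, 0, 0, 0, 1], [0, 0, 0, 0, 0, 0, -1], [0, 0, 0, 0, 0, 0, -1], [0, 0, 0, 0, 0, 0, -1]],
  ],
)

```text
time_s: 12.2
tcp_pos: [0.4248, 0.0425, 0.0066]
ee_rot: [180.0, -0.1, 137.2]
force: [-17.9, -14.7, 53.7]
gripper_width: 0.0454
grasp_force: 39.4
```

>>> apply_moves(
  rows=[
    [[0, 0, 0, 0, 0, 0, -1], [0, 0, 0, 0, 0, 0, -1], [0, 0, 0, 0, 0, 0, -1]],
  ],
)

```text
time_s: 12.5
tcp_pos: [0.4247, 0.0424, 0.0068]
ee_rot: [179.9, -0.0, 137.1]
force: [-4.1, -1.6, 20.7]
gripper_width: 0.0456
grasp_force: 38.5
```

>>> apply_moves(
  rows=[
    [[0, 0, 2.5, 0, 0, 0, -1], [0, 0, 4, 0, 0, 0, -1], [0, 0, 4, 0, 0, 0, -1], [3.04, -0.14, 0, 0, 0, -0.15, -1], [3.04, -0.14, 0, 0, 0, -0.15, -1], [3.04, -0.14, 0, 0, 0, -0.15, -1], [3.04, -0.14, 0, 0, 0, -0.15, -1], [3.04, -0.14, 0, 0, 0, -0.15, -1], [3.04, -0.14, 0, 0, 0, -0.15, -1], [3.04, -0.14, 0, 0, 0, -0.15, -1]],
  ],
  newtons=60,
)

```text
time_s: 13.5
tcp_pos: [0.6379, 0.0336, 0.1097]
ee_rot: [-179.9, -0.0, 76.7]
force: [0.8, -0.9, -3.0]
gripper_width: 0.0438
grasp_force: 72.4
```

>>> apply_moves(
  rows=[
    [[0, 0, 0, 0, 0, 0, -1], [0, 0, 0, 0, 0, 0, -1], [0, 0, 0, 0, 0, 0, -1]],
  ],
)

```text
time_s: 13.8
tcp_pos: [0.636, 0.0333, 0.1098]
ee_rot: [-179.9, -0.0, 77.0]
force: [0.0, -0.5, -2.4]
gripper_width: 0.0442
grasp_force: 72.4
```

```bash
python3 - <<'E'
from cog import *
print(np.round(observe()["tcp_pos"],4),np.round(observe()["ee_rot"],2))
for n in("scene","top"):
    p,d=grab(n,3); cv2.imwrite(f"pics/{n}4.png",p[...,::-1])
    P=pts(n,d,(.55,.73,-.06,.13),.098,.13)
    if len(P)>20: print(n,len(P),np.median(P[:,2]),"circ",circ(P),rect(P)); 
    for z in np.arange(.09,.14,.005): print(round(z,3),len(pts(n,d,(.55,.73,-.06,.13),z,z+.005)),end="; ")
E
```

```text
[0.636  0.0333 0.1098] [-1.7987e+02 -1.0000e-02  7.7020e+01]
scene 934 0.11289650503879889 circ (array([637.3,  33.6]), 55.8) (639.9, 33.8, 105.5, 108.1, 5.1)
0.09 0; 0.095 0; 0.1 20; 0.105 100; 0.11 657; 0.115 34; 0.12 102; 0.125 21; 0.13 15; 0.135 19; 0.14 12; top 317 0.1129198255769841 circ (array([632. ,  31.1]), 54.1) (616.2, 14.2, 51.1, 108.1, 46.8)
0.09 0; 0.095 0; 0.1 2; 0.105 34; 0.11 217; 0.115 44; 0.12 17; 0.125 3; 0.13 2; 0.135 0; 0.14 1;
```

>>> apply_moves(
  rows=[
    [[0.16, -0.1, -1, 0, 0, 0, -1], [0, 0, -2, 0, 0, 0, -1], [0, 0, 0, 0, 0, 0, -1], [0, 0, -0.4, 0, 0, 0, -1], [0, 0, -0.4, 0, 0, 0, -1], [0, 0, 0, 0, 0, 0, -1]],
  ],
)

```text
time_s: 14.7
tcp_pos: [0.639, 0.0322, 0.0722]
ee_rot: [-180.0, 0.0, 77.0]
force: [-0.9, -0.5, -4.3]
gripper_width: 0.0435
grasp_force: 72.3
```

>>> apply_moves(
  rows=[
    [[0, 0, -0.4, 0, 0, 0, -1], [0, 0, -0.4, 0, 0, 0, -1], [0, 0, -0.4, 0, 0, 0, -1], [0, 0, 0, 0, 0, 0, -1], [0, 0, 0, 0, 0, 0, -1]],
  ],
)

```text
time_s: 15.2
tcp_pos: [0.639, 0.0323, 0.06]
ee_rot: [-180.0, 0.0, 77.0]
force: [-0.2, -1.3, -3.5]
gripper_width: 0.044
grasp_force: 72.2
```

>>> apply_moves(
  rows=[
    [[0, 0, -0.8, 0, 0, 0, -1], [0, 0, -0.8, 0, 0, 0, -1], [0, 0, -0.8, 0, 0, 0, -1], [0, 0, -0.6, 0, 0, 0, -1], [0, 0, 0, 0, 0, 0, -1], [0, 0, -0.3, 0, 0, 0, -1], [0, 0, 0, 0, 0, 0, -1]],
  ],
)

```text
time_s: 15.9
tcp_pos: [0.6391, 0.0322, 0.0273]
ee_rot: [180.0, 0.0, 77.0]
force: [-2.2, -0.2, -3.2]
gripper_width: 0.044
grasp_force: 72.3
```

>>> apply_moves(
  rows=[
    [[0, 0, -0.1, 0, 0, 0, -1], [0, 0, 0, 0, 0, 0, 1], [0, 0, 0, 0, 0, 0, 1], [0, 0, 0, 0, 0, 0, 1], [0, 0, 4, 0, 0, 0, 1], [0, 0, 4, 0, 0, 0, 1], [0, 0, 4, 0, 0, 0, 1], [-0.55, 4.15, 0, 0, 0, 0.14, 1], [-0.55, 4.15, 0, 0, 0, 0.14, 1], [-0.55, 4.15, 0, 0, 0, 0.14, 1]],
  ],
)

```text
time_s: 16.9
tcp_pos: [0.623, 0.1583, 0.1472]
ee_rot: [179.9, -0.0, 101.3]
force: [0.6, -0.5, -0.2]
gripper_width: 0.0857
grasp_force: 0.0
```

```bash
cat > look.py <<'E'
from hub import *
def locate(n,d):
    # loose cogs on the table: points 5..25 mm high, blobs
    X=cloud(n,d); m=((X[...,2]>.006)&(X[...,2]<.022)&(X[...,0]>.3)&(X[...,0]<.72)&(X[...,1]>-.12)&(X[...,1]<.36)).astype(np.uint8)
    k,l,s,c=cv2.connectedComponentsWithStats(m)
    for i in range(1,k):
        if s[i,4]>150:
            P=X[l==i]; print(n,"blob",s[i,4],np.round(np.nanmean(P,0)*1000),circ(P))
E
python3 - <<'E'
from look import *
print(np.round(observe()["tcp_pos"],4),np.round(observe()["ee_rot"],2))
for n in("scene","top"):
    p,d=grab(n,4); cv2.imwrite(f"pics/{n}5.png",p[...,::-1]); np.save(f"pics/{n}5d.npy",d); locate(n,d)
    for c,z in (((.605,.281),0),((.386,.273),0),((.638,.032),.02)):
        try: cog(n,d,c,z)
        except Exception as e: print(n,c,e)
E
```

```text
[0.623  0.1583 0.1472] [ 1.7986e+02 -3.0000e-02  1.0134e+02]
scene blob 172 [526. 153.  15.] (array([522.2, 154.2]), 29.8)
scene blob 612 [612. 279.  12.] (array([606. , 280.8]), 46.6)
scene blob 484 [675.  26.  18.] (array([639.5,  31. ]), 65.1)
scene boss c 606.2 280.0 wh 47.0 47.7 a 44.3 nhole 53 phase 44.6 conf 0.34 errs [ 0. 30. 60. 30.] yaw 44.3 z 18.6
scene boss c 395.9 290.7 wh 12.4 42.5 a 74.5 nhole 37 phase 4.7 conf 0.19 errs [50. 40. 10. 20.] yaw -105.5 z 18.6
scene boss c 640.9 31.4 wh 45.8 46.2 a 77.1 nhole 2 phase -38.5 conf 1.0 errs [ 4. 34. 56. 26.] yaw 77.1 z 38.9
top blob 267 [603.  15.  19.] (array([634.4,  32.3]), 64.3)
top blob 215 [382. 262.  14.] (array([385. , 274.6]), 36.5)
top boss c 0.0 0.0 wh 0.0 0.0 a 0.0 nhole 0 phase 0.0 conf nan errs [ 0. 30. 60. 30.] yaw 0.0 z nan
top boss c 381.9 271.3 wh 37.1 46.5 a 53.8 nhole 70 phase 16.3 conf 0.09 errs [37.  7. 23. 53.] yaw 143.8 z 18.7
top boss c 638.6 33.7 wh 45.7 46.1 a 76.9 nhole 5 phase -11.5 conf 0.58 errs [32. 58. 28.  2.] yaw -13.1 z 38.4cog.py:18: RuntimeWarning: invalid value encountered in scalar divide
  print(n,"boss c",round(cx,1),round(cy,1),"wh",round(w,1),round(h,1),"a",round(a,1),"nhole",m.sum(),"phase",round(ph,1),"conf",round(abs(s3)/rr[m].sum(),2),"errs",np.round(e),"yaw",round(y,1),"z",round(np.median(P[:,2])*1000,1))
  return _methods._mean(a, axis=axis, dtype=dtype,
  ret = ret.dtype.type(ret / rcount)
```

>>> apply_moves(
  rows=[
    [[-0.45, 3.07, 0, 0, 0, 0.147, 1], [-0.45, 3.07, 0, 0, 0, 0.147, 1], [-0.45, 3.07, 0, 0, 0, 0.147, 1], [-0.45, 3.07, 0, 0, 0, 0.147, 1], [0, 0, -4, 0, 0, 0, 1], [0, 0, -4, 0, 0, 0, 1], [0, 0, -3, 0, 0, 0, 1], [0, 0, 0, 0, 0, 0, 1], [0, 0, 0, 0, 0, 0, 1], [0, 0, 0, 0, 0, 0, 1]],
  ],
  newtons=40,
)

```text
time_s: 18.3
tcp_pos: [0.6065, 0.2792, 0.0385]
ee_rot: [179.8, 0.1, 134.7]
force: [0.1, -0.0, 0.3]
gripper_width: 0.0853
grasp_force: 0.0
```

>>> apply_moves(
  rows=[
    [[-0.15, 0.19, -1.5, 0, 0, 0, 1], [0, 0, -1.4, 0, 0, 0, 1], [0, 0, 0, 0, 0, 0, 1], [0, 0, 0, 0, 0, 0, -1], [0, 0, 0, 0, 0, 0, -1], [0, 0, 0, 0, 0, 0, -1], [0, 0, 0, 0, 0, 0, -1], [0, 0, 0, 0, 0, 0, -1], [0, 0, 0, 0, 0, 0, -1], [0, 0, 0, 0, 0, 0, -1]],
  ],
)

```text
time_s: 19.3
tcp_pos: [0.6041, 0.2818, 0.0082]
ee_rot: [179.9, 0.0, 134.7]
force: [0.9, -0.1, 6.0]
gripper_width: 0.0445
grasp_force: 42.2
```

>>> apply_moves(
  rows=[
    [[0, 0, 3, 0, 0, 0, -1], [0, 0, 5, 0, 0, 0, -1], [0.44, -3.11, 2, 0, 0, -0.126, -1], [0.44, -3.11, 0, 0, 0, -0.126, -1], [0.44, -3.11, 0, 0, 0, -0.126, -1], [0.44, -3.11, 0, 0, 0, -0.126, -1], [0.44, -3.11, 0, 0, 0, -0.126, -1], [0.44, -3.11, 0, 0, 0, -0.126, -1], [0.44, -3.11, 0, 0, 0, -0.126, -1], [0.44, -3.11, 0, 0, 0, -0.126, -1]],
  ],
  newtons=60,
)

```text
time_s: 20.3
tcp_pos: [0.6369, 0.0319, 0.106]
ee_rot: [-179.8, 0.0, 76.7]
force: [0.0, 0.6, -3.3]
gripper_width: 0.0441
grasp_force: 63.9
```

>>> apply_moves(
  rows=[
    [[0, 0, 0, 0, 0, 0, -1], [0, 0, 0, 0, 0, 0, -1], [0, 0, 0, 0, 0, 0, -1], [0, 0, 0, 0, 0, 0, -1]],
  ],
)

```text
time_s: 20.7
tcp_pos: [0.6379, 0.0346, 0.1067]
ee_rot: [-179.9, -0.0, 77.2]
force: [0.4, 0.1, -2.3]
gripper_width: 0.044
grasp_force: 63.9
```

```bash
python3 - <<'E'
from cog import *
for n in("scene",):
    p,d=grab(n,4)
    P=pts(n,d,(.55,.73,-.06,.13),.098,.119)
    print(n,len(P),np.median(P[:,2]),"circ",circ(P),rect(P))
print(np.round(observe()["tcp_pos"],4),np.round(observe()["ee_rot"],2))
E
```

```text
scene 602 0.1085493032862408 circ (array([625.2,  28.8]), 59.7) (635.1, 27.1, 103.2, 91.9, 51.9)
[0.6382 0.0335 0.1073] [-1.7999e+02 -2.0000e-02  7.7070e+01]
```

>>> apply_moves(
  rows=[
    [[0.1, -0.05, -1, 0, 0, 0, -1], [0, 0, -1.4, 0, 0, 0, -1], [0, 0, 0, 0, 0, 0, -1], [0, 0, -0.4, 0, 0, 0, -1], [0, 0, -0.4, 0, 0, 0, -1], [0, 0, -0.4, 0, 0, 0, -1], [0, 0, 0, 0, 0, 0, -1]],
  ],
)

```text
time_s: 21.6
tcp_pos: [0.6389, 0.0323, 0.0707]
ee_rot: [-180.0, 0.0, 77.0]
force: [-1.1, 1.3, -3.1]
gripper_width: 0.0438
grasp_force: 63.8
```

>>> apply_moves(
  rows=[
    [[0, 0, -0.8, 0, 0, 0, -1], [0, 0, -0.8, 0, 0, 0, -1], [0, 0, -0.6, 0, 0, 0, -1], [0, 0, 0, 0, 0, 0, -1], [0, 0, -0.3, 0, 0, 0, -1], [0, 0, 0, 0, 0, 0, -1]],
  ],
)

```text
time_s: 22.2
tcp_pos: [0.639, 0.0323, 0.0465]
ee_rot: [-179.9, -0.0, 77.0]
force: [-3.0, 3.0, -0.1]
gripper_width: 0.0437
grasp_force: 64.2
```

>>> apply_moves(
  rows=[
    [[0, 0, 0, 0, 0, 0, 1], [0, 0, 0, 0, 0, 0, 1], [0, 0, 0, 0, 0, 0, 1], [0, 0, 0, 0, 0, 0, 1], [0, 0, 4, 0, 0, 0, 1], [0, 0, 4, 0, 0, 0, 1], [0, 0, 4, 0, 0, 0.14, 1], [-2, 0, 2, 0, 0, 0.14, 1], [-2, 0, 0, 0, 0, 0.14, 1], [-2, 0, 0, 0, 0, 0.14, 1]],
  ],
)

```text
time_s: 23.2
tcp_pos: [0.5793, 0.0317, 0.1874]
ee_rot: [179.9, 0.0, 109.4]
force: [0.5, 0.4, -0.1]
gripper_width: 0.0854
grasp_force: 0.0
```

```bash
python3 - 2>/dev/null <<'E'
from look import *
print(np.round(observe()["tcp_pos"],4),np.round(observe()["ee_rot"],2))
for n in("scene","top"):
    p,d=grab(n,4); cv2.imwrite(f"pics/{n}6.png",p[...,::-1]); np.save(f"pics/{n}6d.npy",d); locate(n,d)
    for c,z in (((.386,.273),0),((.638,.032),.038)):
        try: cog(n,d,c,z)
        except Exception as e: print(n,c,e)
E
```

```text
[0.5793 0.0317 0.1874] [1.7985e+02 4.0000e-02 1.0939e+02]
scene blob 279 [392. 272.  14.] (array([386.9, 273.2]), 37.7)
scene blob 174 [526. 153.  16.] (array([522.4, 154. ]), 29.9)
scene blob 479 [676.  26.  18.] (array([639.8,  31. ]), 64.7)
scene boss c 386.7 272.7 wh 45.8 47.8 a 52.6 nhole 32 phase 49.0 conf 0.43 errs [ 4. 26. 56. 34.] yaw 52.6 z 18.4
scene boss c 640.0 30.5 wh 45.7 46.3 a 77.0 nhole 4 phase 22.2 conf 0.26 errs [55. 25.  5. 35.] yaw -103.0 z 57.0
top blob 214 [389. 284.  14.] (array([385.4, 275.4]), 36.5)
top boss c 386.9 277.9 wh 40.1 46.1 a 53.2 nhole 83 phase 54.6 conf 0.22 errs [ 1. 31. 59. 29.] yaw 53.2 z 18.8
top boss c 0.0 0.0 wh 0.0 0.0 a 0.0 nhole 0 phase 0.0 conf nan errs [ 0. 30. 60. 30.] yaw 0.0 z nan
```

>>> apply_moves(
  rows=[
    [[-2.76, 3.46, 0, 0, 0, 0.082, 1], [-2.76, 3.46, 0, 0, 0, 0.082, 1], [-2.76, 3.46, 0, 0, 0, 0.082, 1], [-2.76, 3.46, 0, 0, 0, 0.082, 1], [-2.76, 3.46, 0, 0, 0, 0.082, 1], [-2.76, 3.46, 0, 0, 0, 0.082, 1], [-2.76, 3.46, -4, 0, 0, 0.078, 1], [0, 0, -5, 0, 0, 0, 1], [0, 0, -5, 0, 0, 0, 1], [0, 0, 0, 0, 0, 0, 1]],
  ],
  newtons=40,
)

```text
time_s: 24.6
tcp_pos: [0.387, 0.2661, 0.0475]
ee_rot: [-179.2, -0.0, 141.7]
force: [-1.1, -0.5, 0.3]
gripper_width: 0.0852
grasp_force: 0.0
```

>>> apply_moves(
  rows=[
    [[0, 0, 0, 0, 0, 0, 1], [0, 0, 0, 0, 0, 0, 1], [0, 0, 0, 0, 0, 0, 1]],
  ],
)

```text
time_s: 24.9
tcp_pos: [0.3924, 0.2698, 0.0553]
ee_rot: [179.7, 0.0, 141.7]
force: [-0.2, -0.0, 0.5]
gripper_width: 0.085
grasp_force: 0.0
```

>>> apply_moves(
  rows=[
    [[-0.55, 0.38, -1.5, 0, 0, 0, 1], [0, 0, 0, 0, 0, 0, 1], [0, 0, 0, 0, 0, 0, 1], [0, 0, 0, 0, 0, 0, 1]],
  ],
)

```text
time_s: 25.3
tcp_pos: [0.3859, 0.273, 0.0389]
ee_rot: [179.9, 0.0, 141.7]
force: [0.3, 0.8, -0.6]
gripper_width: 0.0852
grasp_force: 0.0
```

>>> apply_moves(
  rows=[
    [[0, 0.09, -1.5, 0, 0, 0, 1], [0, 0, -1.5, 0, 0, 0, 1], [0, 0, 0, 0, 0, 0, 1], [0, 0, 0, 0, 0, 0, -1], [0, 0, 0, 0, 0, 0, -1], [0, 0, 0, 0, 0, 0, -1], [0, 0, 0, 0, 0, 0, -1], [0, 0, 0, 0, 0, 0, -1], [0, 0, 0, 0, 0, 0, -1], [0, 0, 0, 0, 0, 0, -1]],
  ],
)

```text
time_s: 26.3
tcp_pos: [0.3857, 0.2738, 0.0088]
ee_rot: [179.9, -0.0, 141.7]
force: [-0.3, -0.8, 5.8]
gripper_width: 0.045
grasp_force: 40.4
```

>>> apply_moves(
  rows=[
    [[0, 0, 3, 0, 0, 0, -1], [0, 0, 5, 0, 0, 0, -1], [2.8, -2.68, 2, 0, 0, -0.125, -1], [2.8, -2.68, 0, 0, 0, -0.125, -1], [2.8, -2.68, 0, 0, 0, -0.125, -1], [2.8, -2.68, 0, 0, 0, -0.125, -1], [2.8, -2.68, 0, 0, 0, -0.125, -1], [2.8, -2.68, 0, 0, 0, -0.125, -1], [2.8, -2.68, 0, 0, 0, -0.125, -1], [2.8, -2.68, 0, 0, 0, -0.125, -1]],
  ],
  newtons=60,
)

```text
time_s: 27.3
tcp_pos: [0.6096, 0.0583, 0.1078]
ee_rot: [-180.0, -0.0, 84.2]
force: [1.0, 0.0, -1.4]
gripper_width: 0.0439
grasp_force: 63.9
```

>>> apply_moves(
  rows=[
    [[1.47, -1.36, 0, 0, 0, -0.06, -1], [1.46, -1.36, 0, 0, 0, -0.069, -1], [0, 0, 0, 0, 0, 0, -1], [0, 0, 0, 0, 0, 0, -1], [0, 0, 0, 0, 0, 0, -1], [0, 0, 0, 0, 0, 0, -1], [0, 0, 0, 0, 0, 0, -1], [0, 0, 0, 0, 0, 0, -1]],
  ],
)

```text
time_s: 28.1
tcp_pos: [0.6381, 0.0325, 0.1079]
ee_rot: [-180.0, -0.0, 77.1]
force: [-0.2, 0.2, -2.7]
gripper_width: 0.0441
grasp_force: 64.0
```

>>> apply_moves(
  rows=[
    [[0.08, -0.02, -1, 0, 0, 0, -1], [0, 0, -1.4, 0, 0, 0, -1], [0, 0, 0, 0, 0, 0, -1], [0, 0, -0.4, 0, 0, 0, -1], [0, 0, -0.4, 0, 0, 0, -1], [0, 0, -0.4, 0, 0, 0, -1], [0, 0, 0, 0, 0, 0, -1], [0, 0, -0.4, 0, 0, 0, -1], [0, 0, -0.2, 0, 0, 0, -1], [0, 0, 0, 0, 0, 0, -1]],
  ],
)

```text
time_s: 29.1
tcp_pos: [0.639, 0.0318, 0.0654]
ee_rot: [-180.0, 0.0, 77.1]
force: [-0.0, 0.9, -2.5]
gripper_width: 0.0439
grasp_force: 63.9
```

Nearly seated. I lower it a little further, release and retreat.

>>> apply_moves(
  rows=[
    [[0, 0, -0.2, 0, 0, 0, -1], [0, 0, 0, 0, 0, 0, -1], [0, 0, 0, 0, 0, 0, 1], [0, 0, 0, 0, 0, 0, 1], [0, 0, 0, 0, 0, 0, 1], [0, 0, 0, 0, 0, 0, 1], [0, 0, 4, 0, 0, 0, 1], [0, 0, 5, 0, 0, 0, 1], [0, 0, 5, 0, 0, 0, 1], [-3, -2, 0, 0, 0, 0, 1]],
  ],
)

```text
time_s: 30.1
tcp_pos: [0.6162, 0.0132, 0.2106]
ee_rot: [179.1, -0.2, 77.4]
force: [0.5, -1.4, 1.5]
gripper_width: 0.0855
grasp_force: 0.0
```

>>> apply_moves(
  rows=[
    [[-3, -2, 0, 0, 0, 0, 1], [-3, -2, 0, 0, 0, 0, 1], [-3, -2, 0, 0, 0, 0, 1], [0, 0, 0, 0, 0, 0, 1]],
  ],
)

```text
time_s: 30.5
tcp_pos: [0.5151, -0.0517, 0.2038]
ee_rot: [-179.9, -0.1, 76.6]
force: [1.2, -0.3, 0.0]
gripper_width: 0.0854
grasp_force: 0.0
```

```bash
python3 - 2>/dev/null <<'E'
from look import *
print(np.round(observe()["tcp_pos"],4),np.round(observe()["ee_rot"],2))
for n in("scene","top"):
    p,d=grab(n,4); cv2.imwrite(f"pics/{n}7.png",p[...,::-1]); np.save(f"pics/{n}7d.npy",d)
    cog(n,d,(.638,.032),.056)
    P=pts(n,d,(.33,.475,-.335,-.12),.1,.115)
    c=cv2.kmeans((P[:,:2]*1000).astype(np.float32),5,None,(3,50,.1),10,cv2.KMEANS_PP_CENTERS)[2]
    print(n,np.round(sorted(c.tolist(),key=lambda x:-x[1]),1).tolist(),np.median(P[:,2]))
    print("rack",rect(pts(n,d,(.53,.68,-.4,-.11),.038,.05)))
    q=plane_xy(n,.045)*1000; z=cloud(n,d)[...,2]
    ca=np.array([594,-237]); a=np.radians(3.8); e=np.array([-np.sin(a),np.cos(a)]); f=np.array([np.cos(a),np.sin(a)])
    s=(q-ca)@e; t=(q-ca)@f
    for y in np.arange(-85,86,34):
        m=(abs(s-y)<15)&(abs(t)<15)&(z<.040); 
        if m.sum(): print("pocket",y,m.sum(),np.round(s[m].mean(),1),np.round(t[m].mean(),1),"ext s",np.round([s[m].min(),s[m].max()],1),"t",np.round([t[m].min(),t[m].max()],1))
E
```

```text
[ 0.5151 -0.0517  0.2038] [-1.7988e+02 -1.0000e-01  7.6640e+01]
scene boss c 639.6 31.2 wh 45.5 48.9 a 76.9 nhole 8 phase -15.5 conf 0.83 errs [28. 58. 32.  2.] yaw -13.1 z 74.9
scene [[387.2, -164.3], [395.2, -198.5], [403.1, -233.7], [411.3, -268.6], [420.6, -303.2]] 0.1054073255425505
rack (594.6, -238.0, 63.8, 209.9, 4.1)
pocket -85 24 -84.3 2.8 ext s [-92.6 -76.6] t [-4.2  8.5]
pocket -51 27 -51.8 2.6 ext s [-59.9 -43.8] t [-4.2  8.9]
pocket -17 29 -17.0 2.9 ext s [-26.4  -8.7] t [-3.8  9.2]
pocket 17 27 16.4 3.0 ext s [ 8.3 24. ] t [-3.8  9.3]
pocket 51 30 50.7 3.4 ext s [41.3 59.3] t [-3.7  9.6]
pocket 85 4 88.5 4.5 ext s [77.  92.4] t [-1.6  9.7]
top boss c 638.0 33.1 wh 45.6 46.1 a 77.2 nhole 27 phase -12.7 conf 0.42 errs [30. 60. 30.  0.] yaw -12.8 z 74.4
top [[383.6, -161.8], [392.1, -196.7], [400.7, -231.6], [408.4, -265.9], [416.8, -301.1]] 0.10553637997332821
rack (593.0, -235.7, 61.0, 210.5, 4.1)
pocket -85 37 -82.7 -1.3 ext s [-92.4 -74.6] t [-9.   6.4]
pocket -51 41 -49.0 -1.3 ext s [-60.1 -40.1] t [-10.1   7.9]
pocket -17 37 -15.4 -0.5 ext s [-23.4  -6.1] t [-8.4  7.1]
pocket 17 39 18.5 -1.5 ext s [ 8.4 27. ] t [-9.5  8. ]
pocket 51 44 53.1 -0.9 ext s [43.5 61.9] t [-10.2   7.7]
pocket 85 5 84.3 -8.1 ext s [79.  93.6] t [-9.  -6.1]
```

All three cogs are seated: the top boss is at 74.5 mm and yaw is −13°. Next are the shafts, starting with the farthest spare.

>>> apply_moves(
  rows=[
    [[-1.61, -4.17, 0, 0, 0, 0.078, 1], [-1.61, -4.17, 0, 0, 0, 0.078, 1], [-1.61, -4.17, 0, 0, 0, 0.078, 1], [-1.61, -4.17, 0, 0, 0, 0.078, 1], [-1.61, -4.17, 0, 0, 0, 0.078, 1], [-1.61, -4.17, 0, 0, 0, 0.076, 1], [0, 0, -3, 0, 0, 0, 1], [0, 0, 0, 0, 0, 0, 1], [0, 0, 0, 0, 0, 0, 1], [0, 0, 0, 0, 0, 0, 1]],
  ],
  newtons=60,
)

```text
time_s: 31.9
tcp_pos: [0.4237, -0.2979, 0.1744]
ee_rot: [180.0, 0.0, 103.9]
force: [0.7, 0.1, -0.4]
gripper_width: 0.0852
grasp_force: 0.0
```

>>> apply_moves(
  rows=[
    [[-0.5, -0.43, -3, 0, 0, 0, 1], [0, 0, -3, 0, 0, 0, 1], [0, 0, -3, 0, 0, 0, 1], [0, 0, -2.8, 0, 0, 0, 1], [0, 0, 0, 0, 0, 0, 1], [0, 0, 0, 0, 0, 0, 1], [0, 0, 0, 0, 0, 0, 1]],
  ],
)

```text
time_s: 32.6
tcp_pos: [0.419, -0.3033, 0.0575]
ee_rot: [179.9, 0.1, 103.8]
force: [0.6, -0.2, -0.8]
gripper_width: 0.085
grasp_force: 0.0
```

>>> apply_moves(
  rows=[
    [[0, 0, 0, 0, 0, 0, -1], [0, 0, 0, 0, 0, 0, -1], [0, 0, 0, 0, 0, 0, -1], [0, 0, 0, 0, 0, 0, -1], [0, 0, 0, 0, 0, 0, -1], [0, 0, 0, 0, 0, 0, -1], [0, 0, 0, 0, 0, 0, -1], [0, 0, 0, 0, 0, 0, -1]],
  ],
)

```text
time_s: 33.4
tcp_pos: [0.4176, -0.303, 0.0561]
ee_rot: [180.0, -0.0, 103.7]
force: [-0.0, 0.8, 4.9]
gripper_width: 0.0145
grasp_force: 58.3
```

>>> apply_moves(
  rows=[
    [[0, 0, 3, 0, 0, 0, -1], [0, 0, 4.5, 0, 0, 0, -1], [0, 0, 4.5, 0, 0, 0, -1], [4.55, -0.48, 0, 0, 0, -0.042, -1], [4.55, -0.48, 0, 0, 0, -0.042, -1], [4.55, -0.48, 0, 0, 0, -0.042, -1], [4.55, -0.48, 0, 0, 0, -0.042, -1], [0, 0, -2, 0, 0, 0, -1], [0, 0, 0, 0, 0, 0, -1], [0, 0, 0, 0, 0, 0, -1]],
  ],
)

```text
time_s: 34.4
tcp_pos: [0.5981, -0.3221, 0.155]
ee_rot: [-179.9, -0.1, 94.0]
force: [0.6, -0.1, -0.5]
gripper_width: 0.0148
grasp_force: 58.9
```

>>> apply_moves(
  rows=[
    [[0, 0, -2, 0, 0, 0, -1], [0, 0, 0, 0, 0, 0, -1], [0, 0, 0, 0, 0, 0, -1], [0, 0, 0, 0, 0, 0, -1]],
  ],
)

```text
time_s: 34.8
tcp_pos: [0.5996, -0.3226, 0.1373]
ee_rot: [179.9, 0.0, 94.1]
force: [-0.3, -0.7, -1.4]
gripper_width: 0.0147
grasp_force: 58.9
```

```bash
cat > sh.py <<'E'
from cog import *
def shaft(z0,z1,c):
    for n in("scene","top"):
        p,d=grab(n,2); P=pts(n,d,(c[0]-.025,c[0]+.025,c[1]-.02,c[1]+.02),z0,z1)
        print(n,len(P),np.round(P.mean(0)*1000,1) if len(P) else "", np.round([P[:,1].min()*1000,P[:,1].max()*1000],1) if len(P) else "")
    o=observe(); print(np.round(o["tcp_pos"],4),np.round(o["ee_rot"],1),np.round(o["force"],1))
E
python3 -c "
from sh import *
shaft(.085,.115,(.6,-.322)); import h
h.cv2.imwrite('pics/s8.png',h.grab('scene',2)[0][140:260,120:320,::-1].repeat(4,0).repeat(4,1))"
```

```text
scene 52 [ 605.6 -321.9  102.4] [-331.  -315.5]
top 0  
[ 0.5998 -0.3222  0.1366] [179.9   0.   94.1] [-0.7 -0.5 -0.7]
```

View pics/s8.png

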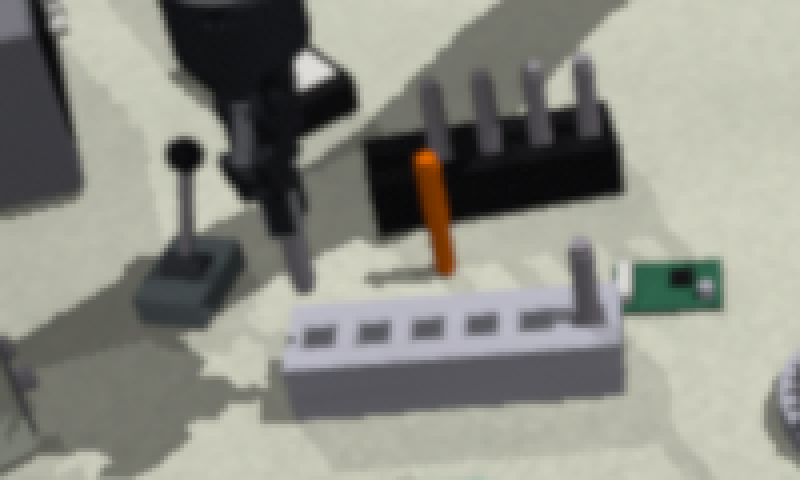

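The shaft hangs in the fingers at (300,270) in the crop. The empty pockets show at (320–535,335) and the stock still holds four shafts. I lower it.

>>> apply_moves(
  rows=[
    [[0, 0, -3, 0, 0, 0, -1], [0, 0, -1.2, 0, 0, 0, -1], [0, 0, 0, 0, 0, 0, -1], [0, 0, -0.5, 0, 0, 0, -1], [0, 0, -0.5, 0, 0, 0, -1], [0, 0, -0.5, 0, 0, 0, -1], [0, 0, 0, 0, 0, 0, -1]],
  ],
)

```text
time_s: 35.8
tcp_pos: [0.5993, -0.3217, 0.0783]
ee_rot: [-180.0, -0.0, 94.1]
force: [0.1, 0.8, -1.4]
gripper_width: 0.0147
grasp_force: 58.9
```

>>> apply_moves(
  rows=[
    [[0, 0, -1, 0, 0, 0, -1], [0, 0, -1, 0, 0, 0, -1], [0, 0, 0, 0, 0, 0, -1], [0, 0, -0.1, 0, 0, 0, -1], [0, 0, 0, 0, 0, 0, 1], [0, 0, 0, 0, 0, 0, 1], [0, 0, 0, 0, 0, 0, 1], [0, 0, 0, 0, 0, 0, 1], [0, 0, 4, 0, 0, 0, 1], [0, 0, 4, 0, 0, 0, 1]],
  ],
)

```text
time_s: 36.8
tcp_pos: [0.5989, -0.3215, 0.1377]
ee_rot: [-179.9, -0.1, 94.1]
force: [1.0, -0.1, 0.0]
gripper_width: 0.0854
grasp_force: 0.0
```

>>> apply_moves(
  rows=[
    [[0, 0, 3.5, 0, 0, 0, 1], [-4.7, 1.36, 0, 0, 0, 0.042, 1], [-4.7, 1.36, 0, 0, 0, 0.042, 1], [-4.7, 1.36, 0, 0, 0, 0.042, 1], [-4.7, 1.36, 0, 0, 0, 0.042, 1], [0, 0, -1, 0, 0, 0, 1], [0, 0, 0, 0, 0, 0, 1], [0, 0, 0, 0, 0, 0, 1], [0, 0, 0, 0, 0, 0, 1], [0, 0, 0, 0, 0, 0, 1]],
  ],
)

```text
time_s: 37.8
tcp_pos: [0.4126, -0.2682, 0.163]
ee_rot: [-180.0, 0.1, 103.8]
force: [0.3, -0.1, -0.2]
gripper_width: 0.0854
grasp_force: 0.0
```

>>> apply_moves(
  rows=[
    [[-0.34, 0.09, -3, 0, 0, 0, 1], [0, 0, -3, 0, 0, 0, 1], [0, 0, -3, 0, 0, 0, 1], [0, 0, -1.7, 0, 0, 0, 1], [0, 0, 0, 0, 0, 0, 1], [0, 0, 0, 0, 0, 0, 1], [0, 0, 0, 0, 0, 0, 1]],
  ],
)

```text
time_s: 38.5
tcp_pos: [0.409, -0.2675, 0.0568]
ee_rot: [179.9, 0.1, 103.8]
force: [-0.0, 0.0, -0.1]
gripper_width: 0.085
grasp_force: 0.0
```

>>> apply_moves(
  rows=[
    [[0, 0, 0, 0, 0, 0, -1], [0, 0, 0, 0, 0, 0, -1], [0, 0, 0, 0, 0, 0, -1], [0, 0, 0, 0, 0, 0, -1], [0, 0, 0, 0, 0, 0, -1], [0, 0, 0, 0, 0, 0, -1], [0, 0, 0, 0, 0, 0, -1], [0, 0, 0, 0, 0, 0, -1]],
  ],
)

```text
time_s: 39.3
tcp_pos: [0.4084, -0.2668, 0.0561]
ee_rot: [180.0, -0.0, 103.8]
force: [0.0, 2.0, 6.0]
gripper_width: 0.0144
grasp_force: 58.4
```

```bash
python3 -c "
from sh import *
shaft(.09,.112,(.6,-.322))"
```

```text
scene 52 [ 603.7 -322.3  101. ] [-330.1 -315.1]
top 30 [ 597.6 -320.   102.8] [-328.  -313.5]
[ 0.4084 -0.2668  0.0561] [180.   -0.  103.7] [-0.3  0.8  5.4]
```

>>> apply_moves(
  rows=[
    [[0, 0, 3, 0, 0, 0, -1], [0, 0, 4.5, 0, 0, 0, -1], [0, 0, 4.5, 0, 0, 0, -1], [4.72, -0.52, 0, 0, 0, -0.042, -1], [4.72, -0.52, 0, 0, 0, -0.042, -1], [4.72, -0.52, 0, 0, 0, -0.042, -1], [4.72, -0.52, 0, 0, 0, -0.042, -1], [0, 0, -2, 0, 0, 0, -1], [0, 0, -2, 0, 0, 0, -1], [0, 0, 0, 0, 0, 0, -1]],
  ],
)

```text
time_s: 40.5
tcp_pos: [0.5951, -0.286, 0.1319]
ee_rot: [-179.6, -0.2, 94.1]
force: [-1.0, -0.7, -1.6]
gripper_width: 0.0145
grasp_force: 59.2
```

>>> apply_moves(
  rows=[
    [[0, 0, -2, 0, 0, 0, -1], [0, 0, 0, 0, 0, 0, -1], [0, 0, 0, 0, 0, 0, -1], [0, 0, 0, 0, 0, 0, -1], [0, 0, 0, 0, 0, 0, -1]],
  ],
)

```text
time_s: 41.0
tcp_pos: [0.5974, -0.2878, 0.117]
ee_rot: [179.9, 0.0, 94.1]
force: [-0.1, -1.0, -1.5]
gripper_width: 0.0146
grasp_force: 59.2
```

>>> apply_moves(
  rows=[
    [[0, 0, -1.5, 0, 0, 0, -1], [0, 0, -0.7, 0, 0, 0, -1], [0, 0, -0.5, 0, 0, 0, -1], [0, 0, -0.5, 0, 0, 0, -1], [0, 0, -0.5, 0, 0, 0, -1], [0, 0, 0, 0, 0, 0, -1]],
  ],
)

```text
time_s: 41.6
tcp_pos: [0.5966, -0.2873, 0.0779]
ee_rot: [-179.9, -0.0, 94.1]
force: [0.2, -0.1, -2.1]
gripper_width: 0.0143
grasp_force: 59.2
```

>>> apply_moves(
  rows=[
    [[0, 0, -1, 0, 0, 0, -1], [0, 0, -1, 0, 0, 0, -1], [0, 0, 0, 0, 0, 0, -1], [0, 0, -0.1, 0, 0, 0, -1], [0, 0, 0, 0, 0, 0, 1], [0, 0, 0, 0, 0, 0, 1], [0, 0, 0, 0, 0, 0, 1], [0, 0, 0, 0, 0, 0, 1], [0, 0, 4, 0, 0, 0, 1], [0, 0, 4, 0, 0, 0, 1]],
  ],
)

```text
time_s: 42.6
tcp_pos: [0.5963, -0.287, 0.1378]
ee_rot: [-179.9, -0.1, 94.1]
force: [1.7, 0.2, 0.3]
gripper_width: 0.0851
grasp_force: 0.0
```

>>> apply_moves(
  rows=[
    [[0, 0, 3.5, 0, 0, 0, 1], [-3.91, 1.09, 0, 0, 0, 0.034, 1], [-3.91, 1.09, 0, 0, 0, 0.034, 1], [-3.91, 1.09, 0, 0, 0, 0.034, 1], [-3.91, 1.09, 0, 0, 0, 0.034, 1], [-3.91, 1.09, 0, 0, 0, 0.034, 1], [0, 0, -1, 0, 0, 0, 1], [0, 0, 0, 0, 0, 0, 1], [0, 0, 0, 0, 0, 0, 1], [0, 0, 0, 0, 0, 0, 1]],
  ],
)

```text
time_s: 43.6
tcp_pos: [0.4027, -0.2337, 0.1632]
ee_rot: [180.0, 0.1, 103.9]
force: [0.3, 0.1, 0.6]
gripper_width: 0.0857
grasp_force: 0.0
```

Target for spare 3 is (0.4010, −0.2325).

>>> apply_moves(
  rows=[
    [[-0.15, 0.12, -3, 0, 0, 0, 1], [0, 0, -3, 0, 0, 0, 1], [0, 0, -3, 0, 0, 0, 1], [0, 0, -1.7, 0, 0, 0, 1], [0, 0, 0, 0, 0, 0, 1], [0, 0, 0, 0, 0, 0, 1], [0, 0, 0, 0, 0, 0, 1]],
  ],
)

```text
time_s: 44.3
tcp_pos: [0.401, -0.2326, 0.0567]
ee_rot: [179.9, 0.1, 103.9]
force: [0.4, 0.5, 0.5]
gripper_width: 0.0855
grasp_force: 0.0
```

>>> apply_moves(
  rows=[
    [[0, 0, 0, 0, 0, 0, -1], [0, 0, 0, 0, 0, 0, -1], [0, 0, 0, 0, 0, 0, -1], [0, 0, 0, 0, 0, 0, -1], [0, 0, 0, 0, 0, 0, -1], [0, 0, 0, 0, 0, 0, -1], [0, 0, 0, 0, 0, 0, -1], [0, 0, 0, 0, 0, 0, -1]],
  ],
)

```text
time_s: 45.1
tcp_pos: [0.4002, -0.2319, 0.056]
ee_rot: [180.0, -0.0, 103.9]
force: [-0.2, 0.4, 4.9]
gripper_width: 0.0145
grasp_force: 58.3
```

>>> apply_moves(
  rows=[
    [[0, 0, 3, 0, 0, 0, -1], [0, 0, 4.5, 0, 0, 0, -1], [0, 0, 4.5, 0, 0, 0, -1], [4.87, -0.55, 0, 0, 0, -0.043, -1], [4.87, -0.55, 0, 0, 0, -0.043, -1], [4.87, -0.55, 0, 0, 0, -0.043, -1], [4.87, -0.55, 0, 0, 0, -0.043, -1], [0, 0, -2, 0, 0, 0, -1], [0, 0, -2, 0, 0, 0, -1], [0, 0, 0, 0, 0, 0, -1]],
  ],
)

```text
time_s: 46.1
tcp_pos: [0.5928, -0.2524, 0.132]
ee_rot: [-179.6, -0.2, 94.0]
force: [-0.4, 1.3, -0.8]
gripper_width: 0.0141
grasp_force: 59.2
```

>>> apply_moves(
  rows=[
    [[0, 0, -2, 0, 0, 0, -1], [0, 0, 0, 0, 0, 0, -1], [0, 0, 0, 0, 0, 0, -1], [0, 0, 0, 0, 0, 0, -1], [0, 0, 0, 0, 0, 0, -1]],
  ],
)

```text
time_s: 46.6
tcp_pos: [0.5952, -0.2541, 0.117]
ee_rot: [179.9, 0.0, 94.0]
force: [1.2, -1.0, -1.0]
gripper_width: 0.0143
grasp_force: 59.2
```

>>> apply_moves(
  rows=[
    [[0, 0, -1.5, 0, 0, 0, -1], [0, 0, -0.7, 0, 0, 0, -1], [0, 0, -0.5, 0, 0, 0, -1], [0, 0, -0.5, 0, 0, 0, -1], [0, 0, -0.5, 0, 0, 0, -1], [0, 0, 0, 0, 0, 0, -1]],
  ],
)

```text
time_s: 47.2
tcp_pos: [0.5944, -0.2536, 0.078]
ee_rot: [-179.9, -0.0, 94.0]
force: [-0.7, -0.3, -1.5]
gripper_width: 0.0147
grasp_force: 59.2
```

>>> apply_moves(
  rows=[
    [[0, 0, -1, 0, 0, 0, -1], [0, 0, -1, 0, 0, 0, -1], [0, 0, 0, 0, 0, 0, -1], [0, 0, -0.1, 0, 0, 0, -1], [0, 0, 0, 0, 0, 0, 1], [0, 0, 0, 0, 0, 0, 1], [0, 0, 0, 0, 0, 0, 1], [0, 0, 0, 0, 0, 0, 1], [0, 0, 4, 0, 0, 0, 1], [0, 0, 4, 0, 0, 0, 1]],
  ],
)

```text
time_s: 48.2
tcp_pos: [0.594, -0.2534, 0.1378]
ee_rot: [-179.9, -0.0, 94.0]
force: [0.7, 0.5, 0.1]
gripper_width: 0.0857
grasp_force: 0.0
```

>>> apply_moves(
  rows=[
    [[0, 0, 3.5, 0, 0, 0, 1], [-4.03, 1.13, 0, 0, 0, 0.034, 1], [-4.03, 1.13, 0, 0, 0, 0.034, 1], [-4.03, 1.13, 0, 0, 0, 0.034, 1], [-4.03, 1.13, 0, 0, 0, 0.034, 1], [-4.03, 1.13, 0, 0, 0, 0.034, 1], [0, 0, -1, 0, 0, 0, 1], [0, 0, 0, 0, 0, 0, 1], [0, 0, 0, 0, 0, 0, 1], [0, 0, 0, 0, 0, 0, 1]],
  ],
)

```text
time_s: 49.2
tcp_pos: [0.3945, -0.1982, 0.1633]
ee_rot: [180.0, 0.1, 103.7]
force: [-0.9, -1.0, 0.9]
gripper_width: 0.0858
grasp_force: 0.0
```

>>> apply_moves(
  rows=[
    [[-0.17, 0.09, -3, 0, 0, 0, 1], [0, 0, -3, 0, 0, 0, 1], [0, 0, -3, 0, 0, 0, 1], [0, 0, -1.7, 0, 0, 0, 1], [0, 0, 0, 0, 0, 0, 1], [0, 0, 0, 0, 0, 0, 1], [0, 0, 0, 0, 0, 0, 1]],
  ],
)

```text
time_s: 49.9
tcp_pos: [0.3926, -0.1972, 0.0567]
ee_rot: [179.9, 0.1, 103.7]
force: [0.2, 0.2, 0.7]
gripper_width: 0.0856
grasp_force: 0.0
```

>>> apply_moves(
  rows=[
    [[0, 0, 0, 0, 0, 0, -1], [0, 0, 0, 0, 0, 0, -1], [0, 0, 0, 0, 0, 0, -1], [0, 0, 0, 0, 0, 0, -1], [0, 0, 0, 0, 0, 0, -1], [0, 0, 0, 0, 0, 0, -1], [0, 0, 0, 0, 0, 0, -1], [0, 0, 0, 0, 0, 0, -1]],
  ],
)

```text
time_s: 50.7
tcp_pos: [0.3919, -0.1964, 0.0561]
ee_rot: [180.0, -0.0, 103.7]
force: [-0.2, 0.6, 6.6]
gripper_width: 0.0146
grasp_force: 58.3
```

>>> apply_moves(
  rows=[
    [[0, 0, 3, 0, 0, 0, -1], [0, 0, 4.5, 0, 0, 0, -1], [0, 0, 4.5, 0, 0, 0, -1], [4.01, -0.47, 0, 0, 0, -0.034, -1], [4.01, -0.47, 0, 0, 0, -0.034, -1], [4.01, -0.47, 0, 0, 0, -0.034, -1], [4.01, -0.47, 0, 0, 0, -0.034, -1], [4.01, -0.47, 0, 0, 0, -0.034, -1], [0, 0, -2, 0, 0, 0, -1], [0, 0, -2, 0, 0, 0, -1]],
  ],
)

```text
time_s: 51.7
tcp_pos: [0.593, -0.2199, 0.1344]
ee_rot: [-180.0, 0.1, 94.1]
force: [-1.4, 0.1, -1.6]
gripper_width: 0.0143
grasp_force: 59.3
```

>>> apply_moves(
  rows=[
    [[0, 0, -2, 0, 0, 0, -1], [0, 0, 0, 0, 0, 0, -1], [0, 0, 0, 0, 0, 0, -1], [0, 0, 0, 0, 0, 0, -1], [0, 0, 0, 0, 0, 0, -1]],
  ],
)

```text
time_s: 52.2
tcp_pos: [0.5926, -0.2202, 0.117]
ee_rot: [179.9, 0.0, 94.0]
force: [-0.3, -0.2, -1.5]
gripper_width: 0.0146
grasp_force: 59.3
```

>>> apply_moves(
  rows=[
    [[0, 0, -1.5, 0, 0, 0, -1], [0, 0, -0.7, 0, 0, 0, -1], [0, 0, -0.5, 0, 0, 0, -1], [0, 0, -0.5, 0, 0, 0, -1], [0, 0, -0.5, 0, 0, 0, -1], [0, 0, 0, 0, 0, 0, -1]],
  ],
)

```text
time_s: 52.8
tcp_pos: [0.5917, -0.2197, 0.078]
ee_rot: [-179.9, -0.0, 94.0]
force: [0.0, -0.3, -2.8]
gripper_width: 0.0146
grasp_force: 59.3
```

>>> apply_moves(
  rows=[
    [[0, 0, -1, 0, 0, 0, -1], [0, 0, -1, 0, 0, 0, -1], [0, 0, 0, 0, 0, 0, -1], [0, 0, -0.1, 0, 0, 0, -1], [0, 0, 0, 0, 0, 0, 1], [0, 0, 0, 0, 0, 0, 1], [0, 0, 0, 0, 0, 0, 1], [0, 0, 0, 0, 0, 0, 1], [0, 0, 4, 0, 0, 0, 1], [0, 0, 4, 0, 0, 0, 1]],
  ],
)

```text
time_s: 53.8
tcp_pos: [0.5913, -0.2197, 0.1379]
ee_rot: [-179.9, -0.0, 94.0]
force: [1.0, -0.5, 0.2]
gripper_width: 0.0856
grasp_force: 0.0
```

>>> apply_moves(
  rows=[
    [[0, 0, 3.5, 0, 0, 0, 1], [-4.14, 1.15, 0, 0, 0, 0.034, 1], [-4.14, 1.15, 0, 0, 0, 0.034, 1], [-4.14, 1.15, 0, 0, 0, 0.034, 1], [-4.14, 1.15, 0, 0, 0, 0.034, 1], [-4.14, 1.15, 0, 0, 0, 0.034, 1], [0, 0, -1, 0, 0, 0, 1], [0, 0, 0, 0, 0, 0, 1], [0, 0, 0, 0, 0, 0, 1], [0, 0, 0, 0, 0, 0, 1]],
  ],
)

```text
time_s: 54.8
tcp_pos: [0.386, -0.1634, 0.1633]
ee_rot: [180.0, 0.1, 103.7]
force: [-0.4, 0.3, 0.3]
gripper_width: 0.0855
grasp_force: 0.0
```

Reachable so far. Descending gently.

>>> apply_moves(
  rows=[
    [[-0.15, 0.1, -3, 0, 0, 0, 1], [0, 0, -3, 0, 0, 0, 1], [0, 0, -3, 0, 0, 0, 1], [0, 0, -1.7, 0, 0, 0, 1], [0, 0, 0, 0, 0, 0, 1], [0, 0, 0, 0, 0, 0, 1], [0, 0, 0, 0, 0, 0, 1]],
  ],
)

```text
time_s: 55.5
tcp_pos: [0.3845, -0.1622, 0.0566]
ee_rot: [179.9, 0.1, 103.7]
force: [-0.5, 0.4, -0.1]
gripper_width: 0.0854
grasp_force: 0.0
```

>>> apply_moves(
  rows=[
    [[0, 0, 0, 0, 0, 0, -1], [0, 0, 0, 0, 0, 0, -1], [0, 0, 0, 0, 0, 0, -1], [0, 0, 0, 0, 0, 0, -1], [0, 0, 0, 0, 0, 0, -1], [0, 0, 0, 0, 0, 0, -1], [0, 0, 0, 0, 0, 0, -1], [0, 0, 0, 0, 0, 0, -1]],
  ],
)

```text
time_s: 56.3
tcp_pos: [0.3838, -0.1614, 0.0561]
ee_rot: [180.0, -0.0, 103.8]
force: [-1.4, 1.0, 6.0]
gripper_width: 0.0145
grasp_force: 58.3
```

>>> apply_moves(
  rows=[
    [[0, 0, 3, 0, 0, 0, -1], [0, 0, 4.5, 0, 0, 0, -1], [0, 0, 4.5, 0, 0, 0, -1], [4.13, -0.49, 0, 0, 0, -0.034, -1], [4.13, -0.49, 0, 0, 0, -0.034, -1], [4.13, -0.49, 0, 0, 0, -0.034, -1], [4.13, -0.49, 0, 0, 0, -0.034, -1], [4.13, -0.49, 0, 0, 0, -0.034, -1], [0, 0, -2, 0, 0, 0, -1], [0, 0, -2, 0, 0, 0, -1]],
  ],
)

```text
time_s: 57.3
tcp_pos: [0.591, -0.186, 0.1344]
ee_rot: [-180.0, 0.1, 94.1]
force: [-0.4, 0.4, -1.1]
gripper_width: 0.0147
grasp_force: 59.3
```

>>> apply_moves(
  rows=[
    [[0, 0, -2, 0, 0, 0, -1], [0, 0, 0, 0, 0, 0, -1], [0, 0, 0, 0, 0, 0, -1], [0, 0, 0, 0, 0, 0, -1], [0, 0, 0, 0, 0, 0, -1]],
  ],
)

```text
time_s: 57.8
tcp_pos: [0.5907, -0.1862, 0.117]
ee_rot: [179.9, 0.0, 94.0]
force: [-0.1, 0.5, -0.9]
gripper_width: 0.0145
grasp_force: 59.3
```

>>> apply_moves(
  rows=[
    [[0, 0, -1.5, 0, 0, 0, -1], [0, 0, -0.7, 0, 0, 0, -1], [0, 0, -0.5, 0, 0, 0, -1], [0, 0, -0.5, 0, 0, 0, -1], [0, 0, -0.5, 0, 0, 0, -1], [0, 0, 0, 0, 0, 0, -1]],
  ],
)

```text
time_s: 58.4
tcp_pos: [0.5897, -0.1857, 0.078]
ee_rot: [-179.9, -0.0, 94.0]
force: [0.8, 0.1, -0.1]
gripper_width: 0.0146
grasp_force: 59.3
```

>>> apply_moves(
  rows=[
    [[0, 0, -1, 0, 0, 0, -1], [0, 0, -1, 0, 0, 0, -1], [0, 0, 0, 0, 0, 0, -1], [0, 0, -0.1, 0, 0, 0, -1], [0, 0, 0, 0, 0, 0, 1], [0, 0, 0, 0, 0, 0, 1], [0, 0, 0, 0, 0, 0, 1], [0, 0, 0, 0, 0, 0, 1], [0, 0, 4, 0, 0, 0, 1], [0, 0, 4, 0, 0, 0, 1]],
  ],
)

```text
time_s: 59.4
tcp_pos: [0.5893, -0.1857, 0.138]
ee_rot: [-179.9, -0.0, 94.0]
force: [0.5, -0.4, 1.3]
gripper_width: 0.0854
grasp_force: 0.0
```

>>> apply_moves(
  rows=[
    [[0, 0, 5, 0, 0, 0, 1], [-2.75, -3.83, 0, 0, 0, -0.044, 0], [-2.75, -3.83, 0, 0, 0, -0.044, -1], [-2.75, -3.83, 0, 0, 0, -0.044, -1], [-2.75, -3.83, 0, 0, 0, -0.044, -1], [-2.75, -3.83, 0, 0, 0, -0.044, -1], [-2.75, -3.83, 0, 0, 0, -0.044, -1], [0, 0, 0, 0, 0, 0, -1], [0, 0, 0, 0, 0, 0, -1], [0, 0, 0, 0, 0, 0, -1]],
  ],
  newtons=20,
)

```text
time_s: 60.4
tcp_pos: [0.4261, -0.4147, 0.1876]
ee_rot: [180.0, -0.1, 79.0]
force: [0.6, 0.4, -0.6]
gripper_width: 0.0
grasp_force: 0.0
```

```bash
python3 - 2>/dev/null <<'E'
from look import *
print(np.round(observe()["tcp_pos"],4),np.round(observe()["ee_rot"],2))
S={}
for n in("scene","top"):
    p,d=grab(n,3); S[n]=p; cv2.imwrite(f"pics/{n}9.png",p[...,::-1])
    P=pts(n,d,(.56,.63,-.36,-.12),.098,.115)
    c=cv2.kmeans((P[:,:2]*1000).astype(np.float32),6,None,(3,50,.1),10,cv2.KMEANS_PP_CENTERS)[2]
    print(n,np.round(sorted(c.tolist()),0).tolist(),np.round(np.percentile(P[:,2],[5,50,95]),3))
    cog(n,d,(.638,.032),.056); print("cap",circ(pts(n,d,(.41,.57,.36,.51),.06,.08)),"ball",circ(pts(n,d,(.44,.5,-.46,-.39),.09,.115)))
a=cv2.resize(S["scene"][130:250,140:340],(800,480)); cv2.imwrite("pics/v9.png",a[...,::-1])
E
```

```text
[ 0.4261 -0.4147  0.1876] [ 1.7998e+02 -6.0000e-02  7.9000e+01]
scene [[591.0, -153.0], [593.0, -188.0], [595.0, -222.0], [598.0, -256.0], [600.0, -290.0], [603.0, -323.0]] [0.099 0.105 0.108]
scene boss c 640.7 31.0 wh 45.6 48.0 a 77.0 nhole 9 phase -14.9 conf 0.81 errs [28. 58. 32.  2.] yaw -13.0 z 74.8
cap (array([491.2, 433.5]), 26.3) ball (array([ 472.4, -425.1]), 12.3)
top [[587.0, -151.0], [588.0, -186.0], [590.0, -219.0], [594.0, -254.0], [596.0, -287.0], [598.0, -320.0]] [0.099 0.104 0.107]
top boss c 641.4 32.2 wh 45.9 53.0 a 78.2 nhole 33 phase -9.9 conf 0.51 errs [32. 58. 28.  2.] yaw -11.8 z 74.2
cap (array([489.4, 436.5]), 24.9) ball (array([ 469.4, -423.4]), 12.6)
```

View pics/v9.png

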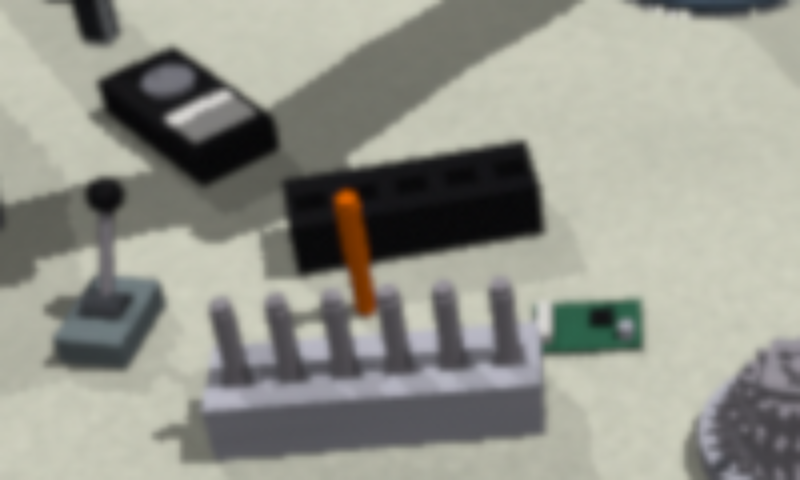

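The rack holds all six shafts upright, the stock is empty, the orange shaft is untouched and the cogs are stacked. The lever ball is at (105,195) in the crop. Now I push it over.

>>> apply_moves(
  rows=[
    [[0, -0.1, -4, 0, 0, 0, -1], [0, 0, -4, 0, 0, 0, -1], [0, 0, -2.8, 0, 0, 0, -1], [0, 0, 0, 0, 0, 0, -1], [1.5, -0.29, 0, 0, 0, 0, -1], [1.5, -0.29, 0, 0, 0, 0, -1], [1.5, -0.29, 0, 0, 0, 0, -1], [1.5, -0.29, 0, 0, 0, 0, -1], [1.5, -0.29, 0, 0, 0, 0, -1], [0, 0, 0, 0, 0, 0, -1]],
  ],
)

```text
time_s: 61.7
tcp_pos: [0.5029, -0.4316, 0.0815]
ee_rot: [179.8, 0.1, 79.1]
force: [-0.6, 0.7, 0.9]
gripper_width: -0.0001
grasp_force: 0.0
```

>>> apply_moves(
  rows=[
    [[0.6, -0.12, 0, 0, 0, 0, -1], [0.6, -0.12, 0, 0, 0, 0, -1], [0, 0, 0, 0, 0, 0, -1], [0, 0, 0, 0, 0, 0, -1]],
  ],
)

```text
time_s: 62.1
tcp_pos: [0.512, -0.4337, 0.08]
ee_rot: [180.0, 0.0, 78.9]
force: [0.3, -0.3, 0.6]
gripper_width: -0.0002
grasp_force: 0.0
```

```bash
python3 - 2>/dev/null <<'E'
from look import *
print(np.round(observe()["tcp_pos"],4),np.round(observe()["force"],2))
for n in("scene","top"):
    p,d=grab(n,2); P=pts(n,d,(.5,.6,-.48,-.39),.07,.125)
    print(n,[(len(P),np.round(P.mean(0)*1000),np.round([P[:,0].min(),P[:,0].max()],3),circ(P))])
    if n=="scene": cv2.imwrite("pics/v10.png",cv2.resize(p[140:240,120:240],(720,600))[...,::-1])
E
```

```text
[ 0.512  -0.4337  0.08  ] [ 0.32 -0.31  0.59]
scene [(192, array([ 532., -432.,  102.]), array([0.503, 0.554]), (array([ 528. , -434.1]), 26.4))]
```

View pics/v10.png

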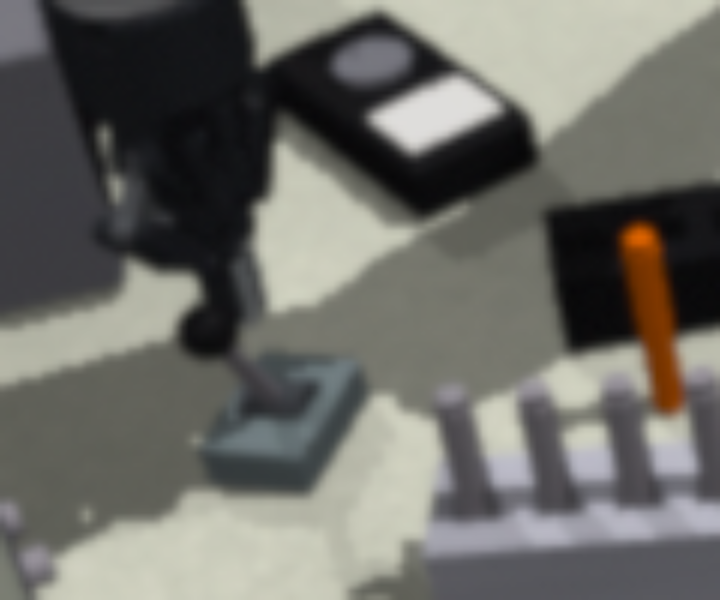

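The ball is at (210,325) in the crop and leans well toward +x, close to the stop. I push on in small steps until the stop is felt.

>>> apply_moves(
  rows=[
    [[0.4, -0.08, 0, 0, 0, 0, -1], [0.3, -0.06, 0, 0, 0, 0, -1], [0, 0, 0, 0, 0, 0, -1], [0, 0, 0, 0, 0, 0, -1]],
  ],
)

```text
time_s: 62.7
tcp_pos: [0.517, -0.4347, 0.0796]
ee_rot: [-179.8, -0.1, 78.8]
force: [-4.1, 1.9, 1.3]
gripper_width: -0.0003
grasp_force: 2.6
```

>>> apply_moves(
  rows=[
    [[0.3, -0.06, 0, 0, 0, 0, -1], [0, 0, 0, 0, 0, 0, -1], [0, 0, 0, 0, 0, 0, -1]],
  ],
)

```text
time_s: 63.0
tcp_pos: [0.5173, -0.4348, 0.0795]
ee_rot: [-179.5, -0.2, 78.8]
force: [-10.6, 4.9, 6.0]
gripper_width: -0.0001
grasp_force: 5.5
```

The lever is hard against its stop. I back off along −x, lift clear and check.

>>> apply_moves(
  rows=[
    [[-1, 0.2, 0, 0, 0, 0, -1], [-3, 0.6, 0, 0, 0, 0, -1], [-4, 0.8, 0, 0, 0, 0, -1], [-4, 0.8, 2, 0, 0, 0, -1], [0, 0, 5, 0, 0, 0, -1], [0, 0, 5, 0, 0, 0, -1], [0, 0, 0, 0, 0, 0, -1], [0, 0, 0, 0, 0, 0, -1], [0, 0, 0, 0, 0, 0, -1], [0, 0, 0, 0, 0, 0, -1]],
  ],
)

```text
time_s: 64.0
tcp_pos: [0.4019, -0.4108, 0.1985]
ee_rot: [-179.9, -0.1, 78.9]
force: [-0.8, 0.1, -0.3]
gripper_width: 0.0001
grasp_force: 0.0
```

```bash
python3 - 2>/dev/null <<'E'
from look import *
print(np.round(observe()["tcp_pos"],4),np.round(observe()["force"],2))
for n in("scene","top"):
    p,d=grab(n,3); P=pts(n,d,(.5,.6,-.48,-.39),.085,.125)
    print(n,"ball",len(P),np.round(P.mean(0)*1000),circ(P)); cog(n,d,(.638,.032),.056); print(circ(pts(n,d,(.41,.57,.36,.51),.06,.08)))
    if n=="scene": cv2.imwrite("pics/v11.png",cv2.resize(p[100:280,120:560],(800,327))[...,::-1])
E
```

```text
[ 0.4019 -0.4108  0.1985] [-0.8  0.1 -0.3]
scene ball 85 [ 550. -437.   99.] (array([ 545.1, -438.3]), 12.9)
scene boss c 640.7 30.9 wh 45.8 49.6 a 76.9 nhole 13 phase -14.6 conf 0.73 errs [29. 59. 31.  1.] yaw -13.1 z 74.9
(array([492.2, 433.1]), 25.6)
top ball 73 [ 541. -435.  100.] (array([ 542.8, -437.2]), 13.1)
top boss c 638.1 33.0 wh 45.7 46.2 a 77.6 nhole 31 phase -13.9 conf 0.36 errs [28. 58. 32.  2.] yaw -12.4 z 74.3
(array([489.3, 436.4]), 24.8)
```

View pics/v11.png

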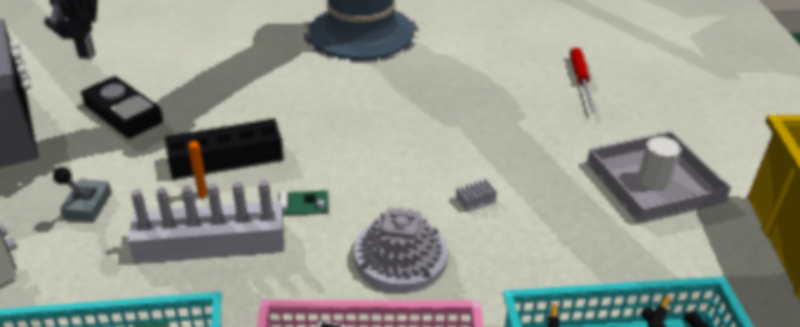

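The ball is at (544,−438) mm, and the expected ready position is (543,−438.6). The cap stands in the tray at (660,160) in the crop, the cogs are on the hub, all six shafts are in the rack, and the robot is clear. Handing in.

```bash
python3 -c "
from rig import workorder; print(workorder.sign_off())"
```

```text
the job is handed in; nothing more can be done
None
```

The set is loaded and signed off: cap in the tray, cogs stacked on the hub with the largest at the bottom and the smallest on top, all six rack pockets filled (no spares left over), and the lever swung fully to ready last.

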